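Pack, close and label a parts carton

ROBOT

A 6-joint arm with a two-finger parallel gripper is mounted at the origin on the work surface. World frame = base frame: x ahead of the robot, y to its left, z up, the work surface at z = 0. Lengths are in m, angles in rad, forces in N, time in s.
With the tool pointing down it reaches from about 0.35 to 0.725 m from the base axis. Payload 6 kg.
Tool frame: the origin (TCP) lies at the very end of the fingers, on their centre line; the grasp point (between the pads) lies 19 mm behind it; y points along the fingers, x is the direction in which the jaws open and shut, and the axes are right-handed (so a half turn about y gives the same grasp; the last joint's range is limited). The gripper opens to 85 mm and grips with 20 to 120 N. Pads are 22 mm wide; open, the fingers measure 114 mm over their backs; the gripper's body (76 mm by 85 mm) begins 54 mm behind the grasp point. The pads swing forward as they close: fully open they stand 13 mm farther back than shut.
Start: joints at [1.451, 0.04, 0.085, 0, -1.615, -0.334], TCP at [0.263, 0.539, 0.231] pointing down, gripper open.
Joint ranges: [-2.56, 2.56], [-1.29, 2.01], [-1.08, 1.49], [-3.29, 1.98], [-2.81, -0.18], [-2.99, 2.99]. Speed limits (rad/s): [2.57, 2.57, 3.01, 3.14, 3.14, 3.14].

INTERFACE

Orientations are given as a unit quaternion [x, y, z, w].
In Python, from rig import manip gives the robot as it stands.
- The arm moves only by the tool send_rows, never from a script. Its argument "targets" is a list of rows, each an object with "dp": the shift along the tool's x, y, z scaled (see below), a list of three; "yaw": the turn about the tool's y scaled (see below). A call has exactly 10 rows; each row is the pose to reach, as a shift and turn from the pose commanded when the call began, along the tool's axes at that moment; what a row does not reach only later rows make up. The controller multiplies each number of a shift by 250 mm and each number of a turn by 45 degrees. A row lasts 1/8 s, in which the tool goes at most 62.5 mm and 10.7 degrees, less where a joint would pass 70% of its speed; a pose out of reach is approached as far as the arm can. A call with a number of a shift or a turn outside -1 to 1 is refused whole. A call with a gripper value outside its range is refused whole. "gripper" is the opening, from 0 (shut) to 1 (fully open), set as the call begins (left out, the last holds). The fingers move at their own pace and stop on an object; the grip force is fixed at half the most. Time passes only in rows, so rows that repeat a pose let the fingers close, or fill a call up. It gives the time, the measured TCP pose, the force and the opening at its end, in the units of the state.
- manip.get_obs(): the state, without advancing time (a new reading comes with each control period).
- manip.snapshot(name): name is "scene" or "top" or "wrist"; returns a dict with "frame" (480x640x3 uint8, blue, green, red), "vertical_fov" (degrees; the focal length in pixels is half the picture's height over the tangent of half this angle, whatever the lens; pixels are square), "cx", "cy" (the principal point, pixels), "R" (3x3) and "t" (3): a world point X has camera coordinates R X + t; the wrist camera has in their place "T_tool_cam" (4x4, takes a point from camera to tool coordinates, whose origin is the TCP and whose axes are the tool frame's). Camera axes: x right, y down, z forward; pixel columns grow to the right and rows downward; lengths in m; the calibration is good to about 2 mm. The wrist camera is an equidistant fisheye: a pixel r from the principal point sees the ray r / f radians off the axis. A picture is of the moment at which its call begins: read the wrist's pose just before it. There is no depth.
- manip.close_job(): hands the job in, once; it reports no verdict.
The state is a dict: "clock": time; "joints": joint angles; "joint_velocities": joint speeds; "joint_torque": joint torques, N m; "tcp_pos": TCP position; "tool_rot": TCP orientation; "wrist_force": force on the tool from outside, world axes, zero at the start; "torque": the same for the moment, N m; "width": finger opening in m.
Only numpy, scipy, OpenCV 4.12 (cv2) and the standard library are available. Lean on these libraries where they do the work, as an engineer would, in place of code of your own. Each camera call takes 0.05 s, during which the arm holds its last target.

TASK

Put every workshop item lying on the bench to the right of the carton (bit cases, tape-measure, wax tin, sharpening stone, whichever are there) into the open carton. Then fold it shut flat: first both short end flaps, then the plain long flap, and last the long flap with the orange stripe. Once it is shut, print the label by pressing the printer's keys one at a time, fully down and let go: blue, then yellow, then green; leave the mug, glue bottle and pliers alone.

Things in the scene. Friction and masses are not known exactly. Their poses are not given: they have to be found in the camera images.
- carton: Open brown cardboard carton fixed to the bench between wooden battens, outside 180 (its x) by 230 (its y) by 65 high without flaps, walls and floor 4 thick, inside 172 by 222, open on top between four hinged flaps. Origin at the centre of its underside, z up, +x away from the robot, +y to the robot's left. Sizes in mm.
- printer: Grey desktop label printer fixed to the bench, 200 (its x) by 110 (its y) by 70 high, with a white paper roll at its +x end (48 in diameter, to 92 above the bench) and three coloured round keys in a row along its x on top. Origin at the centre of its underside, z up. Sizes in mm.
- end_left (a joint): Fold angle (rad) of the short end flap of the carton on the carton's +y end; 174 along the crease, 85 crease to free edge, 4 thick. 0 = flat shut, 1.57 = upright, 2.1 = limit, leaning outward; starts at 1.65 to 1.9. The crease is stiff: the flap stays where it is left and turns under about 1 N at its middle. Sizes in mm.
- end_left_hinge (a point): Middle of the crease of the short end flap of the carton on the carton's +y end, 65 above the bench on the carton's outer wall face. Its own x axis runs from the crease to the free edge along the flap, y along the crease, z out of the face that is on top when shut. Sizes in mm.
- end_right (a joint): Fold angle (rad) of the short end flap of the carton on the carton's -y end; 174 along the crease, 85 crease to free edge, 4 thick. 0 = flat shut, 1.57 = upright, 2.1 = limit, leaning outward; starts at 1.65 to 1.9. The crease is stiff: the flap stays where it is left and turns under about 1 N at its middle. Sizes in mm.
- end_right_hinge (a point): Middle of the crease of the short end flap of the carton on the carton's -y end, 65 above the bench on the carton's outer wall face. Its own x axis runs from the crease to the free edge along the flap, y along the crease, z out of the face that is on top when shut. Sizes in mm.
- side_plain (a joint): Fold angle (rad) of the long plain side flap of the carton on its +x side, far from the robot; 228 along the crease, 89 crease to free edge, 4 thick. 0 = flat shut, 1.57 = upright, 2.1 = limit, leaning outward; starts at 1.65 to 1.9. The crease is stiff: the flap stays where it is left and turns under about 1 N at its middle. Sizes in mm.
- side_plain_hinge (a point): Middle of the crease of the long plain side flap of the carton on its +x side, far from the robot, 70 above the bench on the carton's outer wall face. Its own x axis runs from the crease to the free edge along the flap, y along the crease, z out of the face that is on top when shut. Sizes in mm.
- side_striped (a joint): Fold angle (rad) of the long side flap of the carton on its -x side, nearest the robot, with an orange stripe 22 wide along its free edge on both faces; 228 along the crease, 89 crease to free edge, 4 thick. 0 = flat shut, 1.57 = upright, 2.1 = limit, leaning outward; starts at 1.65 to 1.9. The crease is stiff: the flap stays where it is left and turns under about 1 N at its middle. Sizes in mm.
- side_striped_hinge (a point): Middle of the crease of the long side flap of the carton on its -x side, nearest the robot, with an orange stripe 22 wide along its free edge on both faces, 70 above the bench on the carton's outer wall face. Its own x axis runs from the crease to the free edge along the flap, y along the crease, z out of the face that is on top when shut. Sizes in mm.
- key_blue (a joint): How far (m) the blue key of the printer is pressed: 0 = up, 0.006 = fully down, which takes 3.5 N; it springs back up when let go. More than 0.004 counts as pressed. Sizes in mm.
- key_blue_top (a point): Centre of the top face of the blue key, a round push key 24 in diameter in a black housing on the printer's top; pressed straight down. Keys stand 45 apart; which colour is where varies. Sizes in mm.
- key_yellow (a joint): How far (m) the yellow key of the printer is pressed: 0 = up, 0.006 = fully down, which takes 3.5 N; it springs back up when let go. More than 0.004 counts as pressed. Sizes in mm.
- key_yellow_top (a point): Centre of the top face of the yellow key, a round push key 24 in diameter in a black housing on the printer's top; pressed straight down. Keys stand 45 apart; which colour is where varies. Sizes in mm.
- key_green (a joint): How far (m) the green key of the printer is pressed: 0 = up, 0.006 = fully down, which takes 3.5 N; it springs back up when let go. More than 0.004 counts as pressed. Sizes in mm.
- key_green_top (a point): Centre of the top face of the green key, a round push key 24 in diameter in a black housing on the printer's top; pressed straight down. Keys stand 45 apart; which colour is where varies. Sizes in mm.
- case_red: Red plastic drill-bit case with a black band, 84 long (its x) by 40 wide (its y) by 28 high; loose, lies flat on the bench at the start; origin at the centre of its underside, z up. May be absent. To be packed if present. Sizes in mm.
- case_blue: Blue plastic drill-bit case with a black band, 84 long (its x) by 40 wide (its y) by 28 high; loose, lies flat on the bench at the start; origin at the centre of its underside, z up. May be absent. To be packed if present. Sizes in mm.
- tape: Yellow tape-measure with a black band and a black disc on top, 66 long (its x) by 50 wide (its y) by 36 high; loose, lies flat on the bench at the start; origin at the centre of its underside, z up. May be absent. To be packed if present. Sizes in mm.
- tin: Round aluminium wax tin with a green lid rim, 54 in diameter, 34 high; loose, stands on the bench at the start; origin at the centre of its underside, z up. May be absent. To be packed if present. Sizes in mm.
- stone: Sharpening stone in a dark wooden case, grey on top, 88 long (its x) by 38 wide (its y) by 26 high; loose, lies flat on the bench at the start; origin at the centre of its underside, z up. May be absent. To be packed if present. Sizes in mm.
- mug: Blue ceramic mug, 76 in diameter, 90 high, beyond the carton; origin at the centre of its underside. A bystander: leave it alone. Sizes in mm.
- glue: White glue bottle with an orange cap, 52 in diameter, 120 high, beyond the printer; origin at the centre of its underside. A bystander: leave it alone. Sizes in mm.
- pliers: Pliers with yellow handles lying near the robot, about 180 long, 14 high; origin at the bench near the pivot. A bystander: leave it alone. Sizes in mm.

How it is judged:
On the way, in this order (a step that is already met when the one before it is completed fails the run):
1. every item present is in the carton, all four flaps still open (x of case_red in the frame of carton between -0.086 and 0.086 m and y of case_red in the frame of carton between -0.111 and 0.111 m and z of case_red in the frame of carton between -0.005 and 0.05 m and x of case_blue in the frame of carton between -0.086 and 0.086 m and y of case_blue in the frame of carton between -0.111 and 0.111 m and z of case_blue in the frame of carton between -0.005 and 0.05 m and x of tape in the frame of carton between -0.086 and 0.086 m and y of tape in the frame of carton between -0.111 and 0.111 m and z of tape in the frame of carton between -0.005 and 0.05 m and x of tin in the frame of carton between -0.086 and 0.086 m and y of tin in the frame of carton between -0.111 and 0.111 m and z of tin in the frame of carton between -0.005 and 0.05 m and x of stone in the frame of carton between -0.086 and 0.086 m and y of stone in the frame of carton between -0.111 and 0.111 m and z of stone in the frame of carton between -0.005 and 0.05 m and value of joint each of end_left, end_right, side_plain, side_striped above 1 rad), for 0.2 s.
2. both end flaps are folded down (under 0.15 rad), both long flaps still open (x of case_red in the frame of carton between -0.086 and 0.086 m and y of case_red in the frame of carton between -0.111 and 0.111 m and z of case_red in the frame of carton between -0.005 and 0.05 m and x of case_blue in the frame of carton between -0.086 and 0.086 m and y of case_blue in the frame of carton between -0.111 and 0.111 m and z of case_blue in the frame of carton between -0.005 and 0.05 m and x of tape in the frame of carton between -0.086 and 0.086 m and y of tape in the frame of carton between -0.111 and 0.111 m and z of tape in the frame of carton between -0.005 and 0.05 m and x of tin in the frame of carton between -0.086 and 0.086 m and y of tin in the frame of carton between -0.111 and 0.111 m and z of tin in the frame of carton between -0.005 and 0.05 m and x of stone in the frame of carton between -0.086 and 0.086 m and y of stone in the frame of carton between -0.111 and 0.111 m and z of stone in the frame of carton between -0.005 and 0.05 m and value of joint each of end_left, end_right below 0.15 rad and value of joint each of side_plain, side_striped above 1 rad), for 0.2 s.
3. the plain long flap is folded down on them, the striped one still open (x of case_red in the frame of carton between -0.086 and 0.086 m and y of case_red in the frame of carton between -0.111 and 0.111 m and z of case_red in the frame of carton between -0.005 and 0.05 m and x of case_blue in the frame of carton between -0.086 and 0.086 m and y of case_blue in the frame of carton between -0.111 and 0.111 m and z of case_blue in the frame of carton between -0.005 and 0.05 m and x of tape in the frame of carton between -0.086 and 0.086 m and y of tape in the frame of carton between -0.111 and 0.111 m and z of tape in the frame of carton between -0.005 and 0.05 m and x of tin in the frame of carton between -0.086 and 0.086 m and y of tin in the frame of carton between -0.111 and 0.111 m and z of tin in the frame of carton between -0.005 and 0.05 m and x of stone in the frame of carton between -0.086 and 0.086 m and y of stone in the frame of carton between -0.111 and 0.111 m and z of stone in the frame of carton between -0.005 and 0.05 m and value of joint each of end_left, end_right, side_plain below 0.15 rad and value of joint side_striped above 1 rad), for 0.2 s.
4. the striped flap is folded down last: the carton is shut (x of case_red in the frame of carton between -0.086 and 0.086 m and y of case_red in the frame of carton between -0.111 and 0.111 m and z of case_red in the frame of carton between -0.005 and 0.05 m and x of case_blue in the frame of carton between -0.086 and 0.086 m and y of case_blue in the frame of carton between -0.111 and 0.111 m and z of case_blue in the frame of carton between -0.005 and 0.05 m and x of tape in the frame of carton between -0.086 and 0.086 m and y of tape in the frame of carton between -0.111 and 0.111 m and z of tape in the frame of carton between -0.005 and 0.05 m and x of tin in the frame of carton between -0.086 and 0.086 m and y of tin in the frame of carton between -0.111 and 0.111 m and z of tin in the frame of carton between -0.005 and 0.05 m and x of stone in the frame of carton between -0.086 and 0.086 m and y of stone in the frame of carton between -0.111 and 0.111 m and z of stone in the frame of carton between -0.005 and 0.05 m and value of joint each of end_left, end_right, side_plain, side_striped below 0.15 rad), for 0.2 s.
5. with the carton shut, the blue key alone is pressed more than 4 mm (value of joint each of end_left, end_right, side_plain, side_striped below 0.15 rad and value of joint key_blue above 0.004 m and value of joint each of key_yellow, key_green below 0.0015 m), for 0.05 s.
6. with the carton shut, the yellow key alone is pressed more than 4 mm (value of joint each of end_left, end_right, side_plain, side_striped below 0.15 rad and value of joint each of key_blue, key_green below 0.0015 m and value of joint key_yellow above 0.004 m), for 0.05 s.
7. with the carton shut, the green key alone is pressed more than 4 mm (value of joint each of end_left, end_right, side_plain, side_striped below 0.15 rad and value of joint each of key_blue, key_yellow below 0.0015 m and value of joint key_green above 0.004 m), for 0.05 s.
At the end, for the whole second after the job is handed in: every item present lies inside the carton, all four flaps are within 0.15 rad of flat shut, and all keys are up again (under 1.5 mm) (all of step 4 and value of joint each of key_blue, key_yellow, key_green below 0.0015 m); the robot touches nothing.
It fails at once if the mug is moved more than 30 mm (distance of mug from where it was at the start of the episode above 0.03 m).
It fails at once if the glue is moved more than 30 mm (distance of glue from where it was at the start of the episode above 0.03 m).
It fails at once if the pliers is moved more than 30 mm (distance of pliers from where it was at the start of the episode above 0.03 m).
It fails at once if a key is pressed while a flap of the carton is open (value of joint any of key_blue, key_yellow, key_green above 0.004 m and value of joint any of end_left, end_right, side_plain, side_striped above 0.5 rad).
It fails at once if two keys are pressed at once (value of joint each of key_blue, key_yellow above 0.003 m or value of joint each of key_blue, key_green above 0.003 m or value of joint each of key_yellow, key_green above 0.003 m).
Of case_red, case_blue, tape, tin, stone only 2 to 4 are there at a start; the rules pass over those that are not, and their reading is None.
At some moment in a run one of case_red, case_blue, tape, tin, stone may be knocked a few centimetres aside while the robot is not near it.
Once in a run the grip may slacken for a moment while it holds something.
It also fails if it takes over 210 s, if anything falls off the work surface, if the arm or the gripper's body presses on something with over 40 N, if the wrist force passes 120 N, or if a joint passes its speed limit or range.

## Working session

There is one attempt and no reset: what is moved stays moved. The work goes in short steps, Python scripts to look and compute and a tool call to move; the robot and the scene stay as the last step left them, time stands still between calls to the robot, and variables do not carry over. Pictures are saved under pics/ and viewed, and the job is handed in when it is done.

Besides the shell and the picture viewer there is one more tool, called after "Emit:" in YAML: its name, and indented under it one key for each argument. send_rows: Moves the arm, as the interface text tells. Shifts and turns lie within -1 to 1; 1 stands for 250 mm of shift or 45 degrees of turn. Its arguments: {"type":"object","properties":{"targets":{"type":"array"},"gripper":{"type":"number"}},"required":["targets"]}

```bash
ls; mkdir -p pics
cat > h.py <<'E'
import numpy as np, cv2
from rig import manip
def snap(name,fn):
    o=manip.get_obs(); s=manip.snapshot(name); cv2.imwrite('pics/'+fn,s['frame'])
    s['obs']=o; return s
E
python3 - <<'E'
from h import *
o=manip.get_obs(); print(o)
for n in ['scene','top','wrist']:
    s=snap(n,n+'0.png'); print(n,{k:v for k,v in s.items() if k not in('frame','obs')})
E
```

```text
pics
{'clock': 0.0, 'joints': array([ 1.45069333e+00,  4.08271276e-02,  8.37937337e-02, -4.93418486e-04,
       -1.61550193e+00, -3.33711863e-01]), 'joint_velocities': array([-0.00192347, -0.00069734,  0.00059223,  0.00181639,  0.00058114,
        0.00012232]), 'joint_torque': array([ 2.95092404e-04, -3.68201137e+01,  3.47407544e+01,  6.93231717e+00,
       -5.41466667e-03,  1.48732499e-05]), 'tcp_pos': array([0.26280333, 0.53900964, 0.23025496]), 'tool_rot': array([ 0.37522866, -0.59929252,  0.60003096, -0.37418547]), 'wrist_force': array([ 1.07576957,  0.18568428, -0.41495585]), 'torque': array([-0.02088853, -0.00497175,  0.00688032]), 'width': 0.08580055498447361}
scene {'vertical_fov': 50.91574736239561, 'cx': 312.60292858258873, 'cy': 243.5719687413437, 'R': array([[-0.79994474,  0.59959186,  0.02404198],
       [ 0.32207848,  0.46281587, -0.82587343],
       [-0.506314  , -0.6529097 , -0.56334275]]), 't': array([ 0.43438668, -0.09922424,  1.37144824])}
top {'vertical_fov': 42.475143237855036, 'cx': 313.1984009080842, 'cy': 229.9007135426099, 'R': array([[ 8.71456656e-02, -9.96195411e-01,  5.80347447e-04],
       [-9.75275421e-01, -8.54343493e-02, -2.03810760e-01],
       [ 2.03084926e-01,  1.71952258e-02, -9.79010131e-01]]), 't': array([-0.03818929,  0.56137932,  1.54009779])}
wrist {'vertical_fov': 65.70646984690485, 'cx': 321.87536826102047, 'cy': 243.5867242390935, 'T_tool_cam': array([[ 9.99999834e-01, -6.33769947e-05,  5.73197928e-04,
        -4.79987939e-04],
       [-5.70193559e-04, -2.57441072e-01,  9.66293832e-01,
        -1.41615020e-01],
       [ 8.63238901e-05, -9.66293998e-01, -2.57441065e-01,
         6.62802199e-02],
       [ 0.00000000e+00,  0.00000000e+00,  0.00000000e+00,
         1.00000000e+00]])}
```

View pics/top0.png

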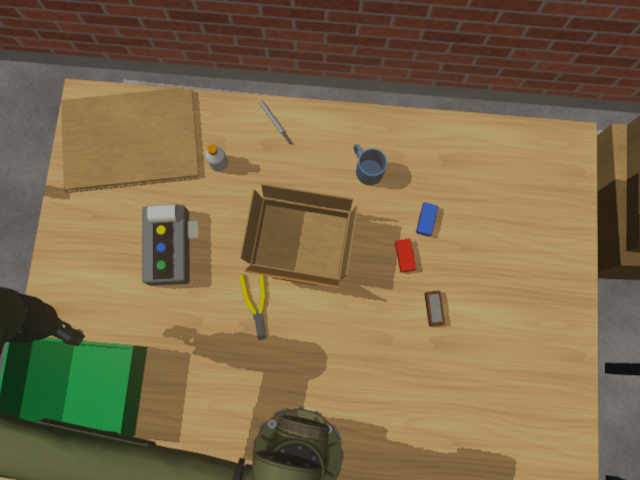

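View pics/scene0.png

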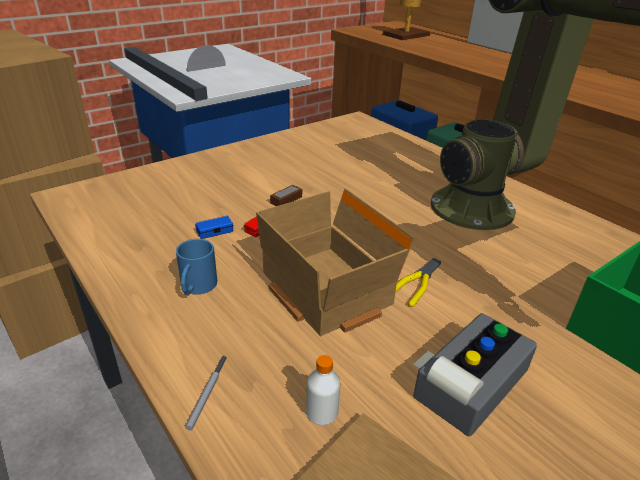

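View pics/wrist0.png

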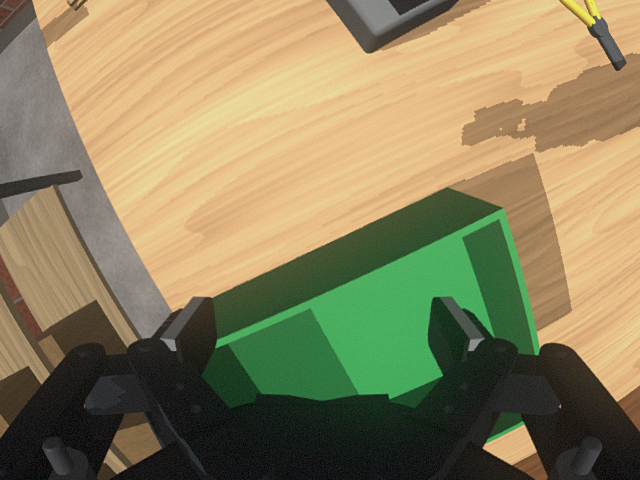

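```bash
cat >> h.py <<'E'
from scipy.spatial.transform import Rotation as Rn
def ray(s,u,v):
    f=240/np.tan(np.radians(s['vertical_fov']/2))
    x=u-s['cx'];y=v-s['cy']
    if 'R' in s:
        d=np.array([x/f,y/f,1.]); R=np.array(s['R']);t=np.array(s['t'])
        return -R.T@t, R.T@(d/np.linalg.norm(d))
    r=np.hypot(x,y);th=r/f
    d=np.array([np.sin(th)*x/r,np.sin(th)*y/r,np.cos(th)]) if r>0 else np.array([0,0,1.])
    T=np.array(s['T_tool_cam']); R=Rn.from_quat(s['obs']['tool_rot']).as_matrix()
    return R@T[:3,3]+s['obs']['tcp_pos'], R@(T[:3,:3]@d)
def onz(s,u,v,z):
    c,d=ray(s,u,v); return c+d*(z-c[2])/d[2]
def tri(*obs):
    A=np.zeros((3,3));b=np.zeros(3);L=[]
    for s,u,v in obs:
        c,d=ray(s,u,v);P=np.eye(3)-np.outer(d,d);A+=P;b+=P@c;L.append((c,d))
    X=np.linalg.solve(A,b)
    e=[np.linalg.norm(np.cross(X-c,d))*1000 for c,d in L]
    return X,np.round(e,1)
def zoom(fr,u0,v0,u1,v1,fn,k=None):
    c=fr[v0:v1,u0:u1]; k=k or min(800/(u1-u0),600/(v1-v0)); 
    cv2.imwrite('pics/'+fn,cv2.resize(c,None,fx=k,fy=k,interpolation=cv2.INTER_CUBIC)); print(fn,'scale',k)
def proj(s,X):
    f=240/np.tan(np.radians(s['vertical_fov']/2))
    if 'R' in s:
        p=np.array(s['R'])@X+np.array(s['t']); return s['cx']+f*p[0]/p[2],s['cy']+f*p[1]/p[2]
    R=Rn.from_quat(s['obs']['tool_rot']).as_matrix(); T=np.array(s['T_tool_cam'])
    p=T[:3,:3].T@(R.T@(np.array(X)-s['obs']['tcp_pos'])-T[:3,3])
    th=np.arctan2(np.hypot(p[0],p[1]),p[2]); r=f*th/np.hypot(p[0],p[1]); return s['cx']+r*p[0],s['cy']+r*p[1]
def goal(x,y,z,yaw=None):
    """print tool-frame shift numbers to reach world xyz; yaw= desired angle (deg) of tool x in world"""
    o=manip.get_obs(); R=Rn.from_quat(o['tool_rot']).as_matrix()
    d=R.T@(np.array([x,y,z])-o['tcp_pos'])/0.25
    cur=np.degrees(np.arctan2(R[1,0],R[0,0]))
    print('t',round(o['clock'],2),'tcp',np.round(o['tcp_pos'],4),'yaw',round(cur,1),'F',np.round(o['wrist_force'],1),'w',round(o['width'],4))
    print('dp',np.round(d,3), end=' ')
    if yaw is not None:
        e=(yaw-cur+90)%180-90; print('yaw turn (about tool y, sign -):',round(-e/45,3),'alt',round(-(e-np.sign(e)*180)/45,3))
    print(' J6',round(o['joints'][5],2))
E
python3 - <<'E'
from h import *
s=snap('top','t1.png');zoom(s['frame'],225,175,455,345,'t1z.png')
s=snap('scene','s1.png');zoom(s['frame'],180,170,430,340,'s1z.png')
R=Rn.from_quat(s['obs']['tool_rot']).as_matrix();print(R.round(3))
E
```

```text
t1z.png scale 3.4782608695652173
s1z.png scale 3.2
[[-0.438 -0.     0.899]
 [-0.899 -0.001 -0.438]
 [ 0.001 -1.     0.   ]]
```

View pics/t1z.png

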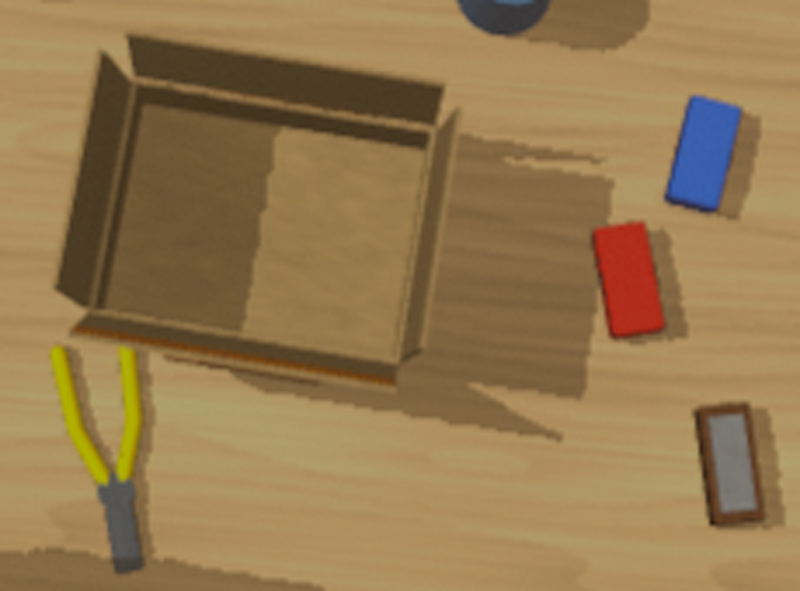

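View pics/s1z.png

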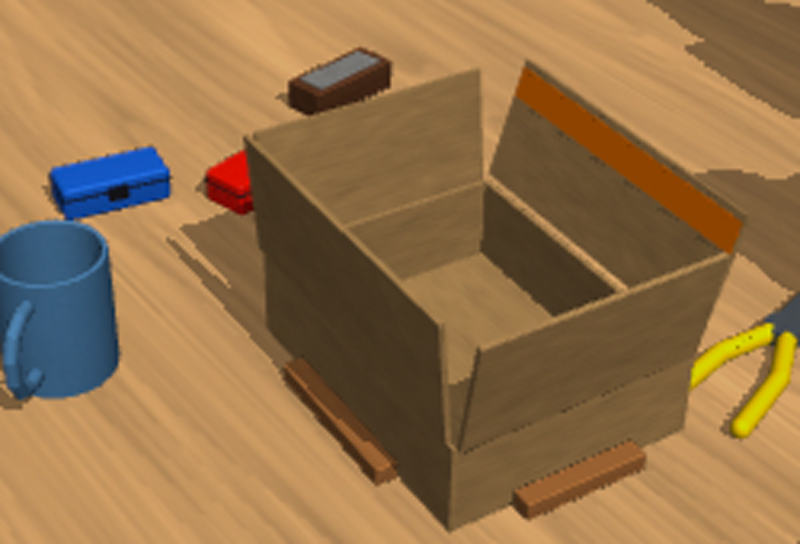

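Run:
```python
from h import *
s=manip.snapshot('top')
k=800/230
P=[onz(s,225+a/k,175+b/k,.066)[:2] for a,b in [(132,84),(434,130),(403,358),(96,308)]]
P=np.array(P);print(P.round(4));c=P.mean(0);print('c',c)
for i in range(4):
    d=P[(i+1)%4]-P[i];print(np.linalg.norm(d).round(4),np.degrees(np.arctan2(d[1],d[0])).round(1))
# flaps top edge
hsv=cv2.cvtColor(s['frame'],cv2.COLOR_BGR2HSV)
fr=s['frame'].astype(int)
b,g,r=fr[...,0],fr[...,1],fr[...,2]
roi=np.zeros(b.shape,bool);roi[190:345,390:460]=1
for n,m,h in [('red',(r>140)&(g<60),.028),('blue',(b>120)&(r<90),.028),]:
    m=(m&roi).astype(np.uint8);cs,_=cv2.findContours(m,0,1);c=max(cs,key=cv2.contourArea)
    rc=cv2.minAreaRect(c);bx=cv2.boxPoints(rc);print(n,rc)
    Q=np.array([onz(s,*q,h)[:2] for q in bx]);print(Q.mean(0).round(4),[(np.linalg.norm(Q[i+1]-Q[i]).round(3),np.degrees(np.arctan2(*(Q[i+1]-Q[i])[::-1])).round(1)) for i in range(2)])
bx=[(695,410),(748,404),(763,520),(711,524)]
Q=np.array([onz(s,225+a/k,175+b/k,.026)[:2] for a,b in bx]);print(Q.mean(0).round(4),[(np.linalg.norm(Q[i+1]-Q[i]).round(3),np.degrees(np.arctan2(*(Q[i+1]-Q[i])[::-1])).round(1)) for i in range(2)])
# keys
for n,m in [('y',(r>150)&(g>150)&(b<80)),('b',(b>120)&(r<90)),('g',(g>90)&(r<60)&(b<100))]:
    ro=np.zeros(b.shape,bool);ro[220:280,148:176]=1
    ys,xs=np.nonzero(m&ro);print(n,len(xs),xs.mean(),ys.mean(),onz(s,xs.mean(),ys.mean(),.078).round(4))
```

```text
[[ 0.6309  0.1481]
 [ 0.6153 -0.0795]
 [ 0.4432 -0.0699]
 [ 0.4603  0.1568]]
c [0.53741357 0.03886083]
0.2281 -93.9
0.1724 176.8
0.2273 85.7
0.1708 -2.9
red ((405.5867919921875, 254.79623413085938), (30.65332794189453, 14.497365951538086), 79.3803482055664)
[ 0.5238 -0.235 ] [(np.float64(0.038), np.float64(-74.2)), (np.float64(0.081), np.float64(-166.3))]
blue ((427.058837890625, 218.2647247314453), (14.794672966003418, 29.589345932006836), 14.03624439239502)
[ 0.6266 -0.2861] [(np.float64(0.081), np.float64(-10.6)), (np.float64(0.039), np.float64(-99.6))]
[ 0.3908 -0.3177] [(np.float64(0.04), np.float64(-78.6)), (np.float64(0.086), np.float64(-170.0))]
y 50 160.4 229.4 [0.5256 0.3995 0.078 ]
b 61 160.5737704918033 246.81967213114754 [0.4808 0.3928 0.078 ]
g 61 160.7704918032787 264.5409836065574 [0.4358 0.3861 0.078 ]
```

Emit:
send_rows:
  targets:
    - {"dp": [0.2, 0, 0.2], "yaw": -0.1}
    - {"dp": [0.4, 0, 0.4], "yaw": -0.2}
    - {"dp": [0.6, 0, 0.6], "yaw": -0.3}
    - {"dp": [0.8, 0, 0.8], "yaw": -0.4}
    - {"dp": [1, 0, 1], "yaw": -0.5}
    - {"dp": [1, 0, 1], "yaw": -0.6}
    - {"dp": [1, 0, 1], "yaw": -0.7}
    - {"dp": [1, 0, 1], "yaw": -0.8}
    - {"dp": [1, 0, 1], "yaw": -0.89}
    - {"dp": [1, 0, 1], "yaw": -0.89}

```text
clock: 1.55
tcp_pos: [0.3781, 0.2049, 0.2314]
tool_rot: [-0.557, 0.435, -0.435, 0.557]
wrist_force: [1.5, -0.5, 0.1]
width: 0.0854
```

```bash
python3 -c "
from h import *
goal(.5,-.22,.23,-76)"
```

```text
t 1.55 tcp [0.3781 0.2049 0.2314] yaw -76.0 F [ 1.5 -0.5  0.1] w 0.0854
dp [1.767 0.005 0.062] yaw turn (about tool y, sign -): 0.0 alt -4.0
 J6 0.84
```

Emit:
send_rows:
  targets:
    - {"dp": [0.25, 0, 0]}
    - {"dp": [0.5, 0, 0]}
    - {"dp": [0.75, 0, 0]}
    - {"dp": [1, 0, 0]}
    - {"dp": [1, 0, 0]}
    - {"dp": [1, 0, 0]}
    - {"dp": [1, 0, 0]}
    - {"dp": [1, 0, 0]}
    - {"dp": [1, 0, 0]}
    - {"dp": [1, 0, 0]}

```text
invalid input at $.targets[0]: expected keys dp, yaw
```

Emit:
send_rows:
  targets:
    - {"dp": [0.25, 0, 0]}
    - {"dp": [0.5, 0, 0]}
    - {"dp": [0.75, 0, 0]}
    - {"dp": [0.77, 0, 0]}
    - {"dp": [0.77, 0, 0]}
    - {"dp": [0.77, 0, 0]}
    - {"dp": [0.77, 0, 0]}
    - {"dp": [0.77, 0, 0]}
    - {"dp": [0.77, 0, 0]}
    - {"dp": [0.77, 0, 0]}

```text
invalid input at $.targets[0]: expected keys dp, yaw
```

```bash
python3 -c "
from h import *
s=snap('wrist','w1.png')
goal(.5238,-.235,.23,-76)
for X in [(.5238,-.235,.028),(.6266,-.2861,.028),(.3908,-.3177,.026)]: print(np.round(proj(s,np.array(X)),1))
"
```

```text
t 1.6 tcp [0.3781 0.2049 0.2313] yaw -76.0 F [1.  0.1 0.5] w 0.0851
dp [1.848 0.005 0.141] yaw turn (about tool y, sign -): -0.001 alt 3.999
 J6 0.84
[667.3 199.6]
[698.3 143. ]
[664.2 300.6]
```

View pics/w1.png

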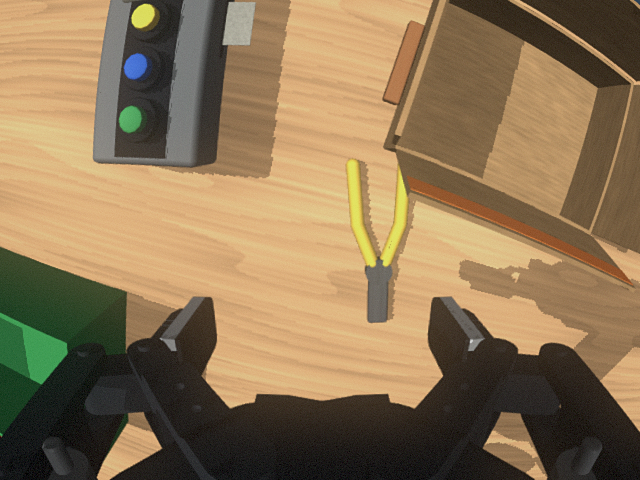

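Wrist view: keys at yellow (146,17), blue (136,66), green (131,119); pliers in the middle, carton top right.

Emit:
send_rows:
  targets:
    - {"dp": [0.25, 0, 0], "yaw": 0}
    - {"dp": [0.5, 0, 0], "yaw": 0}
    - {"dp": [0.75, 0, 0], "yaw": 0}
    - {"dp": [1, 0, 0], "yaw": 0}
    - {"dp": [1, 0, 0], "yaw": 0}
    - {"dp": [1, 0, 0], "yaw": 0}
    - {"dp": [1, 0, 0], "yaw": 0}
    - {"dp": [1, 0, 0], "yaw": 0}
    - {"dp": [1, 0, 0], "yaw": 0}
    - {"dp": [1, 0, 0], "yaw": 0}

```text
clock: 2.85
tcp_pos: [0.4388, -0.0371, 0.2314]
tool_rot: [-0.558, 0.435, -0.435, 0.558]
wrist_force: [-0.0, 0.3, 0.2]
width: 0.0853
```

Emit:
send_rows:
  targets:
    - {"dp": [0.25, 0, 0.1], "yaw": 0}
    - {"dp": [0.5, 0, 0.1], "yaw": 0}
    - {"dp": [0.75, 0, 0.1], "yaw": 0}
    - {"dp": [0.85, 0, 0.1], "yaw": 0}
    - {"dp": [0.85, 0, 0.1], "yaw": 0}
    - {"dp": [0.85, 0, 0.1], "yaw": 0}
    - {"dp": [0.85, 0, 0.1], "yaw": 0}
    - {"dp": [0.85, 0, 0.1], "yaw": 0}
    - {"dp": [0.85, 0, 0.1], "yaw": 0}
    - {"dp": [0.85, 0, 0.1], "yaw": 0}

```text
clock: 4.1
tcp_pos: [0.5146, -0.2374, 0.2315]
tool_rot: [-0.557, 0.435, -0.435, 0.557]
wrist_force: [0.7, -0.4, 1.1]
width: 0.0856
```

```bash
python3 -c "
from h import *
s=snap('wrist','w2.png');import pickle;pickle.dump(s,open('w2.pkl','wb'))
goal(.5238,-.235,.23,-76)
for X in [(.5238,-.235,.028),(.6266,-.2861,.028),(.3908,-.3177,.026)]: print(np.round(proj(s,np.array(X)),1))
"
```

```text
t 4.15 tcp [ 0.5147 -0.2375  0.2314] yaw -75.9 F [ 0.1 -0.2 -0.1] w 0.0854
dp [-0.001  0.006  0.038] yaw turn (about tool y, sign -): 0.001 alt -3.999
 J6 1.89
[321.  207.3]
[401.4 115.9]
[365.5 345.2]
```

View pics/w2.png

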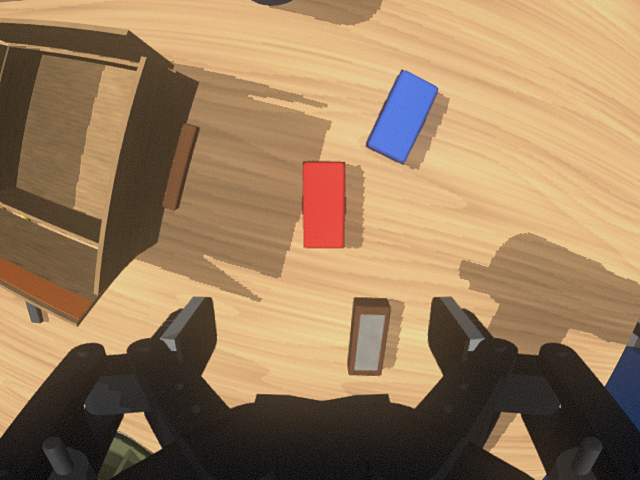

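```bash
python3 -c "
from h import *
import pickle
s=pickle.load(open('w2.pkl','rb'));t=manip.snapshot('top')
fr=s['frame'].astype(int);b,g,r=fr[...,0],fr[...,1],fr[...,2]
k=800/230
for n,m,uv in [('red',(r>150)&(g<90),(405.6,254.8)),('blue',(b>150)&(r<110),(427.1,218.3)),('stone',(abs(r-b)<25)&(r>120)&(r<200),(225+735/k,175+464/k))]:
    m=m.copy();m[:60]=0;m[:,:290]=0;m[380:]=0;m[:,450:]=0
    cs,_=cv2.findContours(m.astype(np.uint8),0,1);c=max(cs,key=cv2.contourArea);rc=cv2.minAreaRect(c)
    print(n,np.round(rc[0],1),np.round(rc[1],1),tri((s,*rc[0]),(t,*uv)))
    Q=np.array([onz(s,*q,.027)[:2] for q in cv2.boxPoints(rc)]);print(Q.mean(0).round(4),[(np.linalg.norm(Q[i+1]-Q[i]).round(3),np.degrees(np.arctan2(*(Q[i+1]-Q[i])[::-1])).round(1)) for i in range(2)])
"
```

```text
red [323.5 204.5] [85. 41.] (array([ 0.52544514, -0.23682403,  0.01723181]), array([0.3, 0.3]))
[ 0.5262 -0.2368] [(np.float64(0.038), np.float64(-75.9)), (np.float64(0.082), np.float64(-165.3))]
blue [402.8 115.9] [40.6 84.1] (array([ 0.62731078, -0.28743812,  0.02460494]), array([0.6, 0.6]))
[ 0.628 -0.288] [(np.float64(0.081), np.float64(-10.2)), (np.float64(0.039), np.float64(-97.4))]
stone [369.1 342. ] [23.5 57. ] (array([ 0.39190426, -0.32275148,  0.01915054]), array([0.5, 0.5]))
[ 0.3945 -0.3205] [(np.float64(0.071), np.float64(10.4)), (np.float64(0.025), np.float64(-84.5))]
```

```bash
python3 -c "
from h import *
goal(.5258,-.2365,.007,-75.3)"
```

```text
t 4.2 tcp [ 0.5147 -0.2375  0.2314] yaw -75.9 F [-0.3 -0.3 -0.8] w 0.0854
dp [0.007 0.898 0.044] yaw turn (about tool y, sign -): -0.014 alt 3.986
 J6 1.89
```

Emit:
send_rows:
  targets:
    - {"dp": [0.007, 0.15, 0.044], "yaw": -0.014}
    - {"dp": [0.007, 0.3, 0.044], "yaw": -0.014}
    - {"dp": [0.007, 0.45, 0.044], "yaw": -0.014}
    - {"dp": [0.007, 0.6, 0.044], "yaw": -0.014}
    - {"dp": [0.007, 0.7, 0.044], "yaw": -0.014}
    - {"dp": [0.007, 0.8, 0.044], "yaw": -0.014}
    - {"dp": [0.007, 0.85, 0.044], "yaw": -0.014}
    - {"dp": [0.007, 0.895, 0.044], "yaw": -0.014}
    - {"dp": [0.007, 0.895, 0.044], "yaw": -0.014}
    - {"dp": [0.007, 0.895, 0.044], "yaw": -0.014}

```text
clock: 5.45
tcp_pos: [0.5263, -0.2369, 0.0086]
tool_rot: [-0.56, 0.431, -0.432, 0.56]
wrist_force: [-0.2, 0.2, 0.2]
width: 0.0852
```

Emit:
send_rows:
  targets:
    - {"dp": [0, 0, 0], "yaw": 0}
    - {"dp": [0, 0, 0], "yaw": 0}
    - {"dp": [0, 0, 0], "yaw": 0}
    - {"dp": [0, 0, 0], "yaw": 0}
    - {"dp": [0, 0, 0], "yaw": 0}
    - {"dp": [0, 0, 0], "yaw": 0}
    - {"dp": [0, -0.05, 0], "yaw": 0}
    - {"dp": [0, -0.1, 0], "yaw": 0}
    - {"dp": [0, -0.15, 0], "yaw": 0}
    - {"dp": [0, -0.2, 0], "yaw": 0}
  gripper: 0

```text
clock: 6.7
tcp_pos: [0.5258, -0.2367, 0.0587]
tool_rot: [-0.56, 0.432, -0.432, 0.56]
wrist_force: [0.1, -0.3, -1.7]
width: 0.0385
```

```bash
python3 -c "
from h import *
s=snap('wrist','w3.png')
c=np.array([.537,.039]);a=np.radians(-3.6);R=np.array([[np.cos(a),-np.sin(a)],[np.sin(a),np.cos(a)]])
for y in(-.062,0,.062): print(y,(c+R@[0,y]).round(4))
goal(*(c+R@[0,.062]),.23,86.4)"
```

```text
-0.062 [ 0.5331 -0.0229]
0 [0.537 0.039]
0.062 [0.5409 0.1009]
t 6.75 tcp [ 0.5267 -0.2371  0.0607] yaw -75.3 F [ 0.3 -0.4  2.3] w 0.0392
dp [-1.292 -0.679  0.399] yaw turn (about tool y, sign -): 0.406 alt -3.594
 J6 1.9
```

View pics/w3.png

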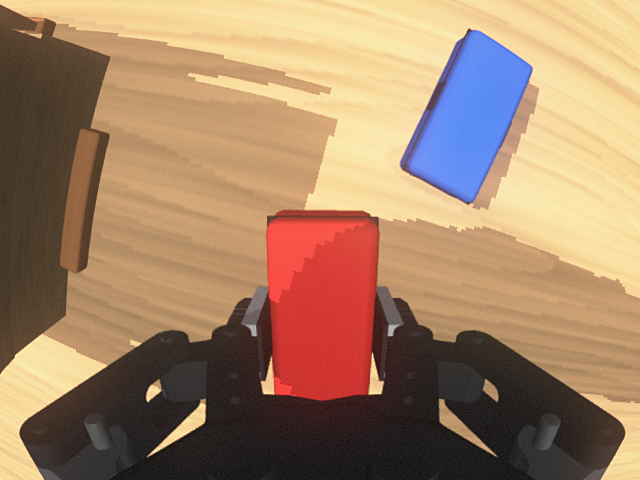

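Emit:
send_rows:
  targets:
    - {"dp": [0, -0.2, 0], "yaw": 0}
    - {"dp": [0, -0.4, 0], "yaw": 0}
    - {"dp": [0, -0.6, 0], "yaw": 0.05}
    - {"dp": [0, -0.68, 0.1], "yaw": 0.1}
    - {"dp": [-0.2, -0.68, 0.2], "yaw": 0.2}
    - {"dp": [-0.4, -0.68, 0.3], "yaw": 0.3}
    - {"dp": [-0.6, -0.68, 0.4], "yaw": 0.4}
    - {"dp": [-0.8, -0.68, 0.4], "yaw": 0.4}
    - {"dp": [-1.0, -0.68, 0.4], "yaw": 0.4}
    - {"dp": [-1.0, -0.68, 0.4], "yaw": 0.4}

```text
clock: 8.0
tcp_pos: [0.5585, 0.0334, 0.2279]
tool_rot: [-0.486, 0.513, -0.513, 0.487]
wrist_force: [0.4, 0.6, -1.5]
width: 0.038
```

```bash
python3 -c "
from h import *
goal(.5409,.1009,.23,86.4)"
```

```text
t 8.0 tcp [0.5585 0.0334 0.2279] yaw -93.1 F [ 0.4  0.6 -1.5] w 0.038
dp [-0.266 -0.008 -0.085] yaw turn (about tool y, sign -): 0.012 alt -3.988
 J6 1.1
```

Emit:
send_rows:
  targets:
    - {"dp": [-0.2, 0, -0.085], "yaw": 0.012}
    - {"dp": [-0.266, 0, -0.085], "yaw": 0.012}
    - {"dp": [-0.266, 0, -0.085], "yaw": 0.012}
    - {"dp": [-0.266, 0, -0.085], "yaw": 0.012}
    - {"dp": [-0.266, 0, -0.085], "yaw": 0.012}
    - {"dp": [-0.266, 0, -0.085], "yaw": 0.012}
    - {"dp": [-0.266, 0, -0.085], "yaw": 0.012}
    - {"dp": [-0.266, 0, -0.085], "yaw": 0.012}
    - {"dp": [-0.266, 0, -0.085], "yaw": 0.012}
    - {"dp": [-0.266, 0, -0.085], "yaw": 0.012}

```text
clock: 9.25
tcp_pos: [0.5417, 0.0982, 0.2276]
tool_rot: [0.483, -0.517, 0.517, -0.483]
wrist_force: [1.0, -0.3, -2.0]
width: 0.0389
```

```bash
python3 -c "
from h import *
s=snap('wrist','w4.png');snap('scene','s4.png')
goal(.5409,.1009,.23,86.4)"
```

```text
t 9.35 tcp [0.5417 0.0982 0.2276] yaw -93.9 F [ 0.1  1.2 -1.2] w 0.0385
dp [-0.011 -0.01  -0.004] yaw turn (about tool y, sign -): -0.006 alt 3.994
 J6 0.96
```

View pics/w4.png

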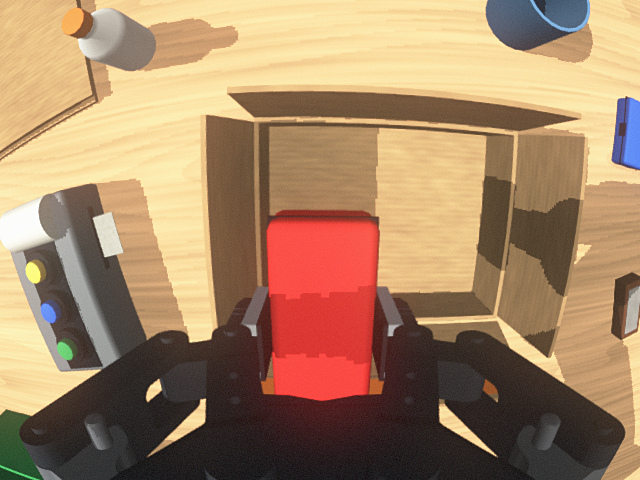

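View pics/s4.png

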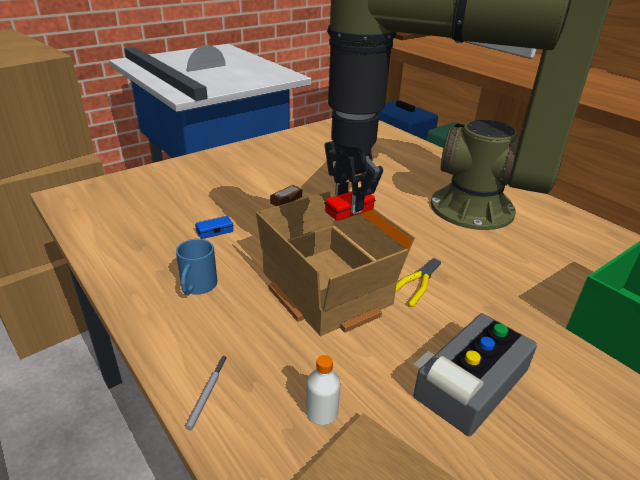

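```bash
cat >> h.py <<'E'
C0=np.array([.537,.039]);_a=np.radians(-3.6);CR=np.array([[np.cos(_a),-np.sin(_a)],[np.sin(_a),np.cos(_a)]])
def cg(x,y,z,yaw=86.4): goal(*(C0+CR@[x,y]),z,yaw)
E
python3 -c "
from h import *
cg(-.04,.055,.015)"
```

```text
t 9.35 tcp [0.5417 0.0982 0.2276] yaw -93.9 F [ 0.1  1.2 -1.2] w 0.0385
dp [ 0.018  0.85  -0.164] yaw turn (about tool y, sign -): -0.006 alt 3.994
 J6 0.96
```

Emit:
send_rows:
  targets:
    - {"dp": [0.018, 0, -0.164], "yaw": -0.006}
    - {"dp": [0.018, 0.15, -0.164], "yaw": -0.006}
    - {"dp": [0.018, 0.3, -0.164], "yaw": -0.006}
    - {"dp": [0.018, 0.45, -0.164], "yaw": -0.006}
    - {"dp": [0.018, 0.58, -0.164], "yaw": -0.006}
    - {"dp": [0.018, 0.7, -0.164], "yaw": -0.006}
    - {"dp": [0.018, 0.77, -0.164], "yaw": -0.006}
    - {"dp": [0.018, 0.81, -0.164], "yaw": -0.006}
    - {"dp": [0.018, 0.845, -0.164], "yaw": -0.006}
    - {"dp": [0.018, 0.845, -0.164], "yaw": -0.006}

```text
clock: 10.6
tcp_pos: [0.5005, 0.0964, 0.0163]
tool_rot: [0.484, -0.515, 0.515, -0.484]
wrist_force: [-0.4, 0.4, -0.3]
width: 0.0388
```

Emit:
send_rows:
  targets:
    - {"dp": [0, 0, 0], "yaw": 0}
    - {"dp": [0, 0, 0], "yaw": 0}
    - {"dp": [0, 0, 0], "yaw": 0}
    - {"dp": [0, 0, 0], "yaw": 0}
    - {"dp": [0, -0.1, 0], "yaw": 0}
    - {"dp": [0, -0.3, 0], "yaw": 0}
    - {"dp": [0, -0.5, 0], "yaw": 0}
    - {"dp": [0, -0.7, 0], "yaw": 0}
    - {"dp": [0, -0.85, 0], "yaw": 0}
    - {"dp": [0, -0.85, 0], "yaw": 0}
  gripper: 0.65

```text
clock: 11.85
tcp_pos: [0.5018, 0.0967, 0.2327]
tool_rot: [0.482, -0.515, 0.516, -0.486]
wrist_force: [0.5, 0.3, 0.3]
width: 0.0553
```

```bash
python3 -c "
from h import *
s=snap('wrist','w5.png');snap('top','t5.png')
goal(.6275,-.2875,.23,81)"
```

```text
t 11.95 tcp [0.5004 0.0966 0.2285] yaw -93.6 F [-0.5  0.  -0.9] w 0.0555
dp [ 1.502 -0.007  0.603] yaw turn (about tool y, sign -): 0.12 alt -3.88
 J6 0.92
```

View pics/w5.png

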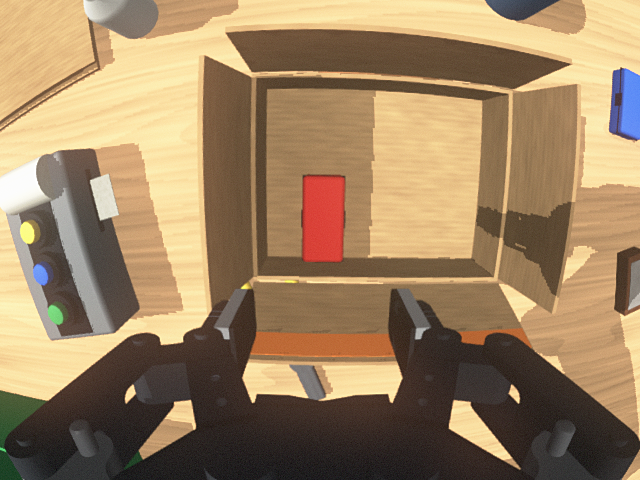

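View pics/t5.png

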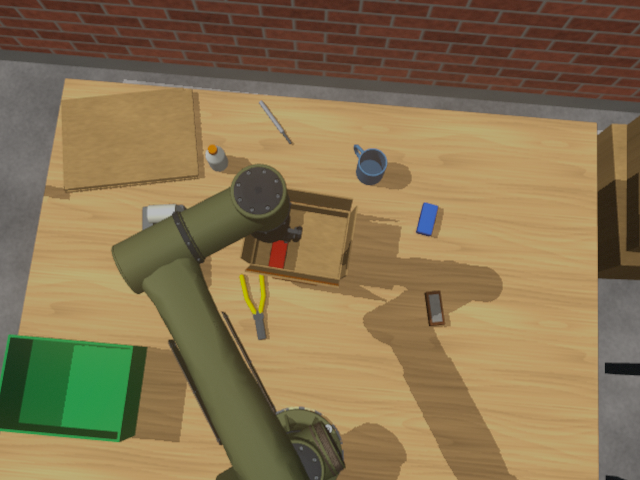

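Emit:
send_rows:
  targets:
    - {"dp": [0.2, 0, 0.1], "yaw": 0}
    - {"dp": [0.4, 0, 0.2], "yaw": 0}
    - {"dp": [0.6, 0, 0.3], "yaw": 0.05}
    - {"dp": [0.8, 0, 0.4], "yaw": 0.12}
    - {"dp": [1, 0, 0.5], "yaw": 0.12}
    - {"dp": [1, 0, 0.6], "yaw": 0.12}
    - {"dp": [1, 0, 0.6], "yaw": 0.12}
    - {"dp": [1, 0, 0.6], "yaw": 0.12}
    - {"dp": [1, 0, 0.6], "yaw": 0.12}
    - {"dp": [1, 0, 0.6], "yaw": 0.12}
  gripper: 1

```text
clock: 13.2
tcp_pos: [0.6344, -0.1621, 0.2294]
tool_rot: [0.459, -0.537, 0.538, -0.46]
wrist_force: [0.1, 0.3, 0.6]
width: 0.0851
```

```bash
python3 -c "
from h import *
goal(.6275,-.2875,.23,81)"
```

```text
t 13.2 tcp [ 0.6344 -0.1621  0.2294] yaw -99.0 F [0.1 0.3 0.6] w 0.0851
dp [ 0.5   -0.002  0.051] yaw turn (about tool y, sign -): 0.001 alt -3.999
 J6 1.36
```

Emit:
send_rows:
  targets:
    - {"dp": [0.2, 0, 0.05], "yaw": 0}
    - {"dp": [0.4, 0, 0.05], "yaw": 0}
    - {"dp": [0.5, 0, 0.05], "yaw": 0}
    - {"dp": [0.5, 0.1, 0.05], "yaw": 0}
    - {"dp": [0.5, 0.2, 0.05], "yaw": 0}
    - {"dp": [0.5, 0.3, 0.05], "yaw": 0}
    - {"dp": [0.5, 0.4, 0.05], "yaw": 0}
    - {"dp": [0.5, 0.4, 0.05], "yaw": 0}
    - {"dp": [0.5, 0.4, 0.05], "yaw": 0}
    - {"dp": [0.5, 0.4, 0.05], "yaw": 0}

```text
clock: 14.45
tcp_pos: [0.6281, -0.2881, 0.1308]
tool_rot: [0.459, -0.537, 0.538, -0.46]
wrist_force: [0.2, -0.9, -0.3]
width: 0.0853
```

```bash
python3 -c "
from h import *
s=snap('wrist','w6.png')
fr=s['frame'].astype(int);b,g,r=fr[...,0],fr[...,1],fr[...,2]
m=((b>130)&(r<110)&(b-r>70)).astype(np.uint8);m[:,:200]=0;m[:,480:]=0
cs,_=cv2.findContours(m,0,1);c=max(cs,key=cv2.contourArea);rc=cv2.minAreaRect(c);print(rc)
Q=np.array([onz(s,*q,.028)[:2] for q in cv2.boxPoints(rc)]);print(Q.mean(0).round(4),[(np.linalg.norm(Q[i+1]-Q[i]).round(3),np.degrees(np.arctan2(*(Q[i+1]-Q[i])[::-1])).round(1)) for i in range(2)])
goal(.6275,-.2875,.0085,81)"
```

```text
((323.0, 242.0), (114.0, 56.0), 90.0)
[ 0.6289 -0.2891] [(np.float64(0.037), np.float64(-99.0)), (np.float64(0.081), np.float64(172.2))]
t 14.5 tcp [ 0.628  -0.288   0.1305] yaw -99.0 F [-0.8 -0.1  0.1] w 0.0857
dp [-0.002  0.488 -0.003] yaw turn (about tool y, sign -): 0.0 alt -4.0
 J6 1.56
```

View pics/w6.png

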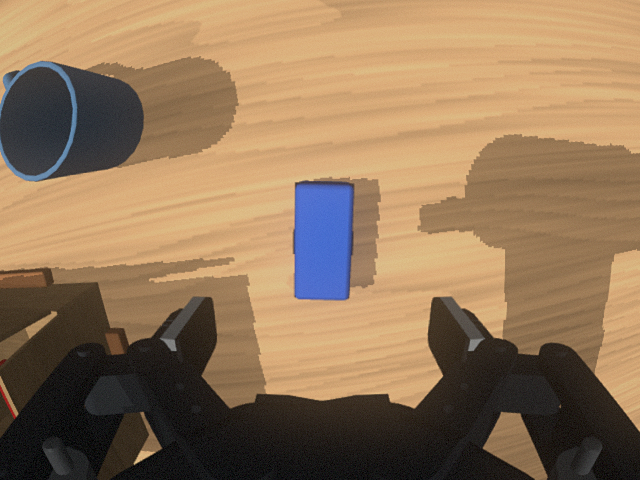

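Blue case centred at (323,242), aligned with the jaws. Descend and grip.

Emit:
send_rows:
  targets:
    - {"dp": [0, 0.15, 0], "yaw": 0}
    - {"dp": [0, 0.3, 0], "yaw": 0}
    - {"dp": [0, 0.4, 0], "yaw": 0}
    - {"dp": [0, 0.45, 0], "yaw": 0}
    - {"dp": [0, 0.487, 0], "yaw": 0}
    - {"dp": [0, 0.487, 0], "yaw": 0}
    - {"dp": [0, 0.487, 0], "yaw": 0}
    - {"dp": [0, 0.487, 0], "yaw": 0}
    - {"dp": [0, 0.487, 0], "yaw": 0}
    - {"dp": [0, 0.487, 0], "yaw": 0}

```text
clock: 15.75
tcp_pos: [0.6274, -0.2879, 0.0073]
tool_rot: [0.459, -0.538, 0.538, -0.459]
wrist_force: [0.7, 0.1, 0.4]
width: 0.0855
```

Emit:
send_rows:
  targets:
    - {"dp": [0, 0, 0], "yaw": 0}
    - {"dp": [0, 0, 0], "yaw": 0}
    - {"dp": [0, 0, 0], "yaw": 0}
    - {"dp": [0, 0, 0], "yaw": 0}
    - {"dp": [0, 0, 0], "yaw": 0}
    - {"dp": [0, 0, 0], "yaw": 0}
    - {"dp": [0, -0.2, 0], "yaw": 0}
    - {"dp": [0, -0.4, 0], "yaw": 0}
    - {"dp": [0, -0.6, 0], "yaw": 0}
    - {"dp": [0, -0.8, 0], "yaw": 0}
  gripper: 0

```text
clock: 17.0
tcp_pos: [0.6269, -0.2877, 0.2079]
tool_rot: [-0.459, 0.538, -0.537, 0.459]
wrist_force: [0.1, 0.0, -0.5]
width: 0.0388
```

```bash
python3 -c "
from h import *
cg(-.04,-.055,.23)"
```

```text
t 17.0 tcp [ 0.6269 -0.2877  0.2079] yaw -99.0 F [ 0.1  0.  -0.5] w 0.0388
dp [-1.001 -0.087 -0.698] yaw turn (about tool y, sign -): -0.12 alt 3.88
 J6 1.56
```

Emit:
send_rows:
  targets:
    - {"dp": [-0.1, -0.09, 0], "yaw": 0}
    - {"dp": [-0.3, -0.09, -0.1], "yaw": 0}
    - {"dp": [-0.45, -0.09, -0.2], "yaw": 0}
    - {"dp": [-0.6, -0.09, -0.3], "yaw": -0.05}
    - {"dp": [-0.75, -0.09, -0.4], "yaw": -0.12}
    - {"dp": [-0.85, -0.09, -0.55], "yaw": -0.12}
    - {"dp": [-1, -0.09, -0.7], "yaw": -0.12}
    - {"dp": [-1, -0.09, -0.7], "yaw": -0.12}
    - {"dp": [-1, -0.09, -0.7], "yaw": -0.12}
    - {"dp": [-1, -0.09, -0.7], "yaw": -0.12}

```text
clock: 18.25
tcp_pos: [0.4939, -0.0143, 0.2291]
tool_rot: [-0.484, 0.516, -0.516, 0.483]
wrist_force: [0.6, 0.5, -0.3]
width: 0.0389
```

```bash
python3 -c "
from h import *
snap('wrist','w7.png')
cg(-.04,-.055,.0145)"
```

```text
t 18.3 tcp [ 0.4939 -0.0144  0.229 ] yaw -93.7 F [-0.4  0.7 -1.3] w 0.0384
dp [-0.004  0.858 -0.   ] yaw turn (about tool y, sign -): -0.002 alt 3.998
 J6 1.13
```

View pics/w7.png

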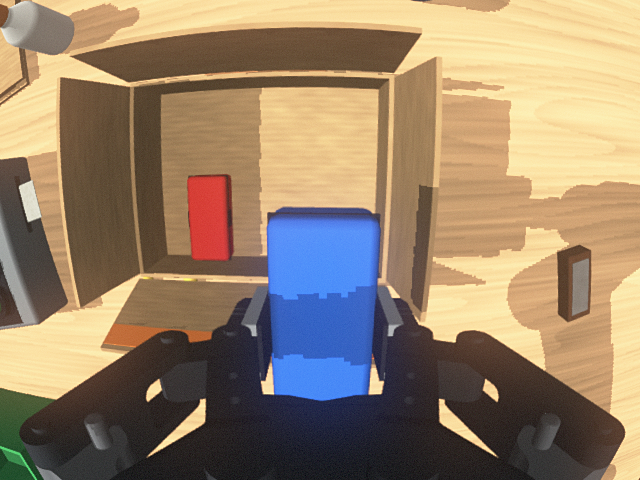

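Emit:
send_rows:
  targets:
    - {"dp": [-0.02, 0.1, 0], "yaw": 0}
    - {"dp": [-0.02, 0.2, 0], "yaw": 0}
    - {"dp": [-0.02, 0.32, 0], "yaw": 0}
    - {"dp": [-0.02, 0.45, 0], "yaw": 0}
    - {"dp": [-0.02, 0.58, 0], "yaw": 0}
    - {"dp": [-0.02, 0.7, 0], "yaw": 0}
    - {"dp": [-0.02, 0.77, 0], "yaw": 0}
    - {"dp": [-0.02, 0.82, 0], "yaw": 0}
    - {"dp": [-0.02, 0.853, 0], "yaw": 0}
    - {"dp": [-0.02, 0.853, 0], "yaw": 0}

```text
clock: 19.55
tcp_pos: [0.494, -0.0087, 0.0163]
tool_rot: [0.484, -0.515, 0.515, -0.484]
wrist_force: [-0.2, 0.6, -1.5]
width: 0.0391
```

Emit:
send_rows:
  targets:
    - {"dp": [0, 0, 0], "yaw": 0}
    - {"dp": [0, 0, 0], "yaw": 0}
    - {"dp": [0, 0, 0], "yaw": 0}
    - {"dp": [0, 0, 0], "yaw": 0}
    - {"dp": [0, -0.1, 0], "yaw": 0}
    - {"dp": [0, -0.3, 0], "yaw": 0}
    - {"dp": [0, -0.5, 0], "yaw": 0}
    - {"dp": [0, -0.7, 0], "yaw": 0}
    - {"dp": [0, -0.85, 0], "yaw": 0}
    - {"dp": [0, -0.85, 0], "yaw": 0}
  gripper: 0.65

```text
clock: 20.8
tcp_pos: [0.4952, -0.0086, 0.2326]
tool_rot: [0.482, -0.514, 0.517, -0.486]
wrist_force: [-0.2, 0.7, -1.0]
width: 0.0559
```

```bash
python3 -c "
from h import *
s=snap('wrist','w8.png')
goal(.393,-.3205,.23,-80)"
```

```text
t 20.85 tcp [ 0.4944 -0.0084  0.2301] yaw -93.6 F [ 0.7  0.6 -1.2] w 0.0555
dp [ 1.271 -0.002 -0.327] yaw turn (about tool y, sign -): -0.302 alt 3.698
 J6 1.12
```

View pics/w8.png

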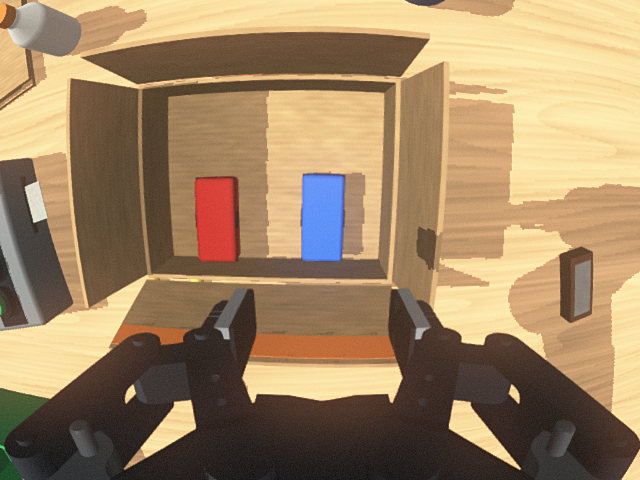

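Emit:
send_rows:
  targets:
    - {"dp": [0.2, 0, 0], "yaw": 0}
    - {"dp": [0.4, 0, 0], "yaw": -0.1}
    - {"dp": [0.6, 0, -0.1], "yaw": -0.2}
    - {"dp": [0.8, 0, -0.2], "yaw": -0.3}
    - {"dp": [1, 0, -0.3], "yaw": -0.3}
    - {"dp": [1, 0, -0.33], "yaw": -0.3}
    - {"dp": [1, 0, -0.33], "yaw": -0.3}
    - {"dp": [1, 0, -0.33], "yaw": -0.3}
    - {"dp": [1, 0, -0.33], "yaw": -0.3}
    - {"dp": [1, 0, -0.33], "yaw": -0.3}
  gripper: 1

```text
clock: 22.1
tcp_pos: [0.3964, -0.2524, 0.2287]
tool_rot: [0.542, -0.455, 0.455, -0.542]
wrist_force: [0.5, 0.2, 0.3]
width: 0.0856
```

```bash
python3 -c "
from h import *
goal(.393,-.3205,.13,-80)"
```

```text
t 22.1 tcp [ 0.3964 -0.2524  0.2287] yaw -80.0 F [0.5 0.2 0.3] w 0.0856
dp [ 0.266  0.395 -0.06 ] yaw turn (about tool y, sign -): -0.0 alt 4.0
 J6 1.88
```

Emit:
send_rows:
  targets:
    - {"dp": [0.15, 0, -0.06], "yaw": 0}
    - {"dp": [0.266, 0, -0.06], "yaw": 0}
    - {"dp": [0.266, 0.1, -0.06], "yaw": 0}
    - {"dp": [0.266, 0.2, -0.06], "yaw": 0}
    - {"dp": [0.266, 0.3, -0.06], "yaw": 0}
    - {"dp": [0.266, 0.4, -0.06], "yaw": 0}
    - {"dp": [0.266, 0.4, -0.06], "yaw": 0}
    - {"dp": [0.266, 0.4, -0.06], "yaw": 0}
    - {"dp": [0.266, 0.4, -0.06], "yaw": 0}
    - {"dp": [0.266, 0.4, -0.06], "yaw": 0}

```text
clock: 23.35
tcp_pos: [0.393, -0.3212, 0.1297]
tool_rot: [-0.541, 0.454, -0.455, 0.541]
wrist_force: [-0.3, -0.2, -0.5]
width: 0.0851
```

```bash
python3 -c "
from h import *
s=snap('wrist','w9.png')
goal(.393,-.3205,.0085,-80)
print(proj(s,np.array([.393,-.3205,.026])))"
```

```text
t 23.4 tcp [ 0.3929 -0.3212  0.1295] yaw -80.1 F [-0.3 -0.9 -0.3] w 0.0851
dp [-0.003  0.484  0.   ] yaw turn (about tool y, sign -): -0.002 alt 3.998
 J6 2.03
(np.float64(320.02096606696307), np.float64(244.75984628139517))
```

View pics/w9.png

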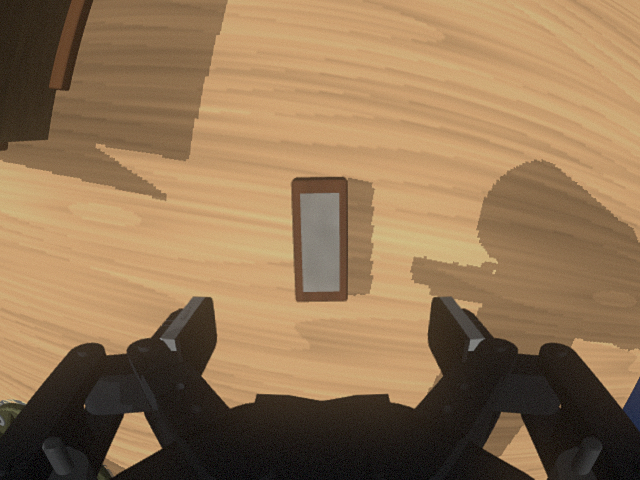

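Stone centred at (320,240), slightly rotated (about 1°). Grip.

Emit:
send_rows:
  targets:
    - {"dp": [0, 0.15, 0], "yaw": 0.02}
    - {"dp": [0, 0.3, 0], "yaw": 0.02}
    - {"dp": [0, 0.4, 0], "yaw": 0.02}
    - {"dp": [0, 0.45, 0], "yaw": 0.02}
    - {"dp": [0, 0.485, 0], "yaw": 0.02}
    - {"dp": [0, 0.485, 0], "yaw": 0.02}
    - {"dp": [0, 0.485, 0], "yaw": 0.02}
    - {"dp": [0, 0.485, 0], "yaw": 0.02}
    - {"dp": [0, 0.485, 0], "yaw": 0.02}
    - {"dp": [0, 0.485, 0], "yaw": 0.02}

```text
clock: 24.65
tcp_pos: [0.3927, -0.3211, 0.0078]
tool_rot: [-0.538, 0.459, -0.459, 0.538]
wrist_force: [-0.3, 0.8, -0.7]
width: 0.0852
```

Emit:
send_rows:
  targets:
    - {"dp": [0, 0, 0], "yaw": 0}
    - {"dp": [0, 0, 0], "yaw": 0}
    - {"dp": [0, 0, 0], "yaw": 0}
    - {"dp": [0, 0, 0], "yaw": 0}
    - {"dp": [0, 0, 0], "yaw": 0}
    - {"dp": [0, 0, 0], "yaw": 0}
    - {"dp": [0, -0.2, 0], "yaw": 0}
    - {"dp": [0, -0.4, 0], "yaw": 0}
    - {"dp": [0, -0.6, 0], "yaw": 0}
    - {"dp": [0, -0.8, 0], "yaw": 0}
  gripper: 0

```text
clock: 25.9
tcp_pos: [0.392, -0.3206, 0.2079]
tool_rot: [-0.538, 0.46, -0.458, 0.538]
wrist_force: [0.4, -0.1, -1.7]
width: 0.0366
```

```bash
python3 -c "
from h import *
cg(.02,0,.23)"
```

```text
t 25.9 tcp [ 0.392  -0.3206  0.2079] yaw -81.0 F [ 0.4 -0.1 -1.7] w 0.0366
dp [-1.312 -0.087  0.876] yaw turn (about tool y, sign -): 0.28 alt -3.72
 J6 2.02
```

Emit:
send_rows:
  targets:
    - {"dp": [-0.1, -0.09, 0.1], "yaw": 0}
    - {"dp": [-0.25, -0.09, 0.2], "yaw": 0}
    - {"dp": [-0.4, -0.09, 0.3], "yaw": 0.05}
    - {"dp": [-0.55, -0.09, 0.45], "yaw": 0.1}
    - {"dp": [-0.7, -0.09, 0.6], "yaw": 0.2}
    - {"dp": [-0.85, -0.09, 0.75], "yaw": 0.28}
    - {"dp": [-1, -0.09, 0.88], "yaw": 0.28}
    - {"dp": [-1, -0.09, 0.88], "yaw": 0.28}
    - {"dp": [-1, -0.09, 0.88], "yaw": 0.28}
    - {"dp": [-1, -0.09, 0.88], "yaw": 0.28}

```text
clock: 27.15
tcp_pos: [0.5703, -0.0405, 0.2299]
tool_rot: [-0.484, 0.516, -0.516, 0.484]
wrist_force: [0.6, -0.1, -2.6]
width: 0.0368
```

```bash
python3 -c "
from h import *
cg(.02,0,.0145)"
```

```text
t 27.15 tcp [ 0.5703 -0.0405  0.2299] yaw -93.7 F [ 0.6 -0.1 -2.6] w 0.0368
dp [-0.309  0.862 -0.073] yaw turn (about tool y, sign -): -0.001 alt 3.999
 J6 1.23
```

Emit:
send_rows:
  targets:
    - {"dp": [-0.15, 0, -0.073], "yaw": 0}
    - {"dp": [-0.309, 0, -0.073], "yaw": 0}
    - {"dp": [-0.309, 0, -0.073], "yaw": 0}
    - {"dp": [-0.309, 0.15, -0.073], "yaw": 0}
    - {"dp": [-0.309, 0.3, -0.073], "yaw": 0}
    - {"dp": [-0.309, 0.45, -0.073], "yaw": 0}
    - {"dp": [-0.309, 0.6, -0.073], "yaw": 0}
    - {"dp": [-0.309, 0.7, -0.073], "yaw": 0}
    - {"dp": [-0.309, 0.7, -0.073], "yaw": 0}
    - {"dp": [-0.309, 0.7, -0.073], "yaw": 0}

```text
clock: 28.4
tcp_pos: [0.5582, 0.0379, 0.0568]
tool_rot: [0.483, -0.515, 0.516, -0.484]
wrist_force: [-0.3, -0.6, -1.4]
width: 0.0368
```

```bash
python3 -c "
from h import *
snap('wrist','w10.png')
cg(.02,0,.0145)"
```

```text
t 28.45 tcp [0.5584 0.0382 0.0571] yaw -93.6 F [ 1.2 -0.4 -1.5] w 0.0362
dp [ 0.002  0.17  -0.006] yaw turn (about tool y, sign -): -0.0 alt 4.0
 J6 1.08
```

View pics/w10.png

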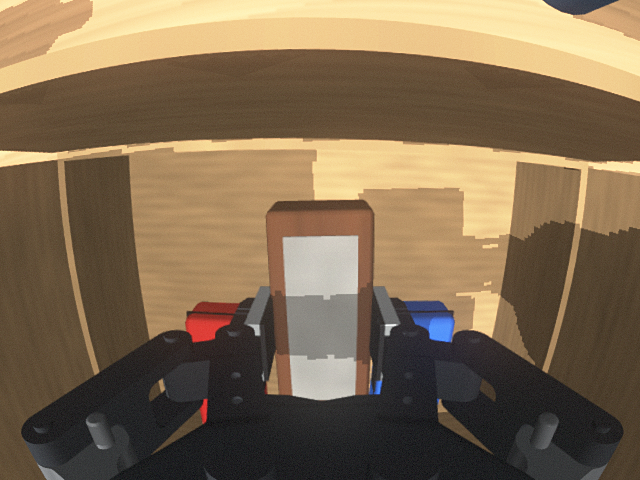

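Emit:
send_rows:
  targets:
    - {"dp": [0, 0, 0.03], "yaw": 0}
    - {"dp": [0, 0.03, 0.03], "yaw": 0}
    - {"dp": [0, 0.06, 0.03], "yaw": 0}
    - {"dp": [0, 0.09, 0.03], "yaw": 0}
    - {"dp": [0, 0.12, 0.03], "yaw": 0}
    - {"dp": [0, 0.14, 0.03], "yaw": 0}
    - {"dp": [0, 0.16, 0.03], "yaw": 0}
    - {"dp": [0, 0.165, 0.03], "yaw": 0}
    - {"dp": [0, 0.165, 0.03], "yaw": 0}
    - {"dp": [0, 0.165, 0.03], "yaw": 0}

```text
clock: 29.7
tcp_pos: [0.565, 0.0381, 0.0141]
tool_rot: [0.484, -0.515, 0.516, -0.484]
wrist_force: [0.0, -0.4, -1.7]
width: 0.0366
```

Emit:
send_rows:
  targets:
    - {"dp": [0, 0, 0], "yaw": 0}
    - {"dp": [0, 0, 0], "yaw": 0}
    - {"dp": [0, 0, 0], "yaw": 0}
    - {"dp": [0, -0.02, 0], "yaw": 0}
    - {"dp": [0, -0.1, 0], "yaw": 0}
    - {"dp": [0, -0.3, 0], "yaw": 0}
    - {"dp": [0, -0.5, 0], "yaw": 0}
    - {"dp": [0, -0.7, 0], "yaw": 0}
    - {"dp": [0, -0.9, 0], "yaw": 0}
    - {"dp": [0, -0.9, 0], "yaw": 0}
  gripper: 0.6

```text
clock: 30.95
tcp_pos: [0.5665, 0.038, 0.2448]
tool_rot: [0.481, -0.514, 0.517, -0.487]
wrist_force: [0.1, 0.0, 0.0]
width: 0.0512
```

```bash
python3 -c "
from h import *
import pickle
s=snap('wrist','w11.png');pickle.dump(s,open('w11.pkl','wb'))
snap('scene','s11.png');goal(0.5,0,.2,86.4)"
```

```text
t 31.05 tcp [0.5649 0.0383 0.2393] yaw -93.6 F [ 0.4 -0.5  0.2] w 0.0512
dp [ 0.169  0.157 -0.25 ] yaw turn (about tool y, sign -): 0.0 alt -4.0
 J6 1.09
```

View pics/w11.png

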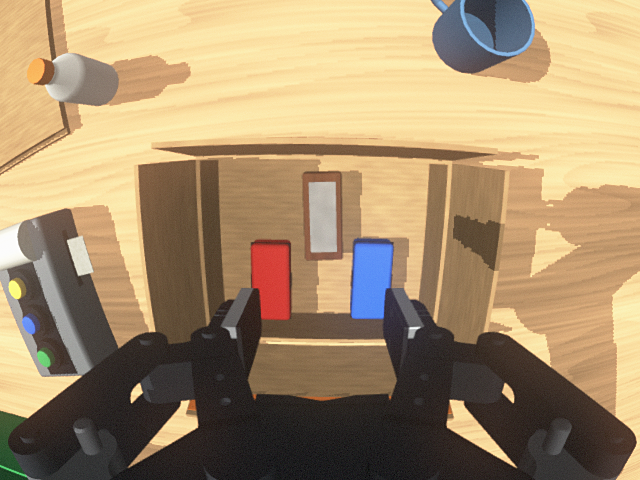

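View pics/s11.png

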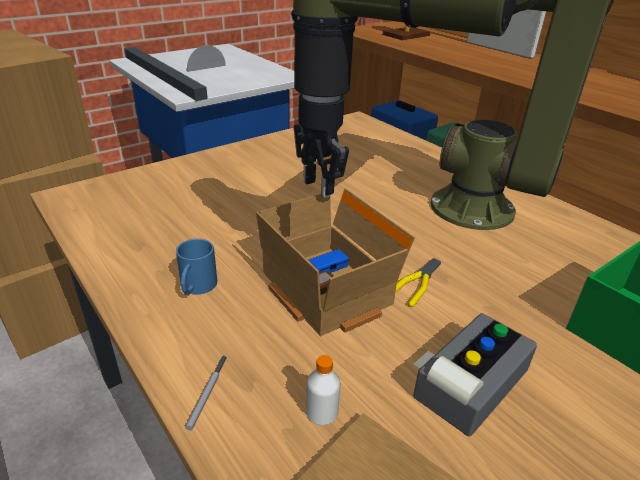

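```bash
python3 -c "
from h import *
cg(0,.185,.125)"
```

```text
t 31.05 tcp [0.5649 0.0383 0.2393] yaw -93.6 F [ 0.4 -0.5  0.2] w 0.0512
dp [-0.736  0.458 -0.112] yaw turn (about tool y, sign -): 0.0 alt -4.0
 J6 1.09
```

Emit:
send_rows:
  targets:
    - {"dp": [-0.2, 0, -0.05], "yaw": 0}
    - {"dp": [-0.4, 0, -0.11], "yaw": 0}
    - {"dp": [-0.6, 0, -0.11], "yaw": 0}
    - {"dp": [-0.74, 0, -0.11], "yaw": 0}
    - {"dp": [-0.74, 0.05, -0.11], "yaw": 0}
    - {"dp": [-0.74, 0.15, -0.11], "yaw": 0}
    - {"dp": [-0.74, 0.3, -0.11], "yaw": 0}
    - {"dp": [-0.74, 0.4, -0.11], "yaw": 0}
    - {"dp": [-0.74, 0.46, -0.11], "yaw": 0}
    - {"dp": [-0.74, 0.46, -0.11], "yaw": 0}
  gripper: 0

```text
clock: 32.3
tcp_pos: [0.5484, 0.2235, 0.1223]
tool_rot: [-0.485, 0.516, -0.515, 0.483]
wrist_force: [-0.4, -0.1, 0.3]
width: 0.0003
```

```bash
python3 -c "
from h import *
snap('wrist','w12.png');snap('scene','s12.png')
cg(0,.185,.125)
h=.013;r=.06
y0=.185
for th in (1.57,1.3,1.05,.8,.55,.3,.1,0):
    y=.115-r*np.cos(th)+.004*np.sin(th)+h; z=.066+r*np.sin(th)+.004*np.cos(th)
    print(th,'dp x',round((y0-y)/.25,3),'y',round((.125-z)/.25,3))
"
```

```text
t 32.4 tcp [0.5495 0.2243 0.1248] yaw -93.6 F [ 0.6 -0.1  0.2] w -0.0001
dp [ 0.003 -0.001 -0.003] yaw turn (about tool y, sign -): -0.0 alt 4.0
 J6 0.78
1.57 dp x 0.212 y -0.004
1.3 dp x 0.277 y 0.0
1.05 dp x 0.334 y 0.02
0.8 dp x 0.384 y 0.053
0.55 dp x 0.424 y 0.097
0.3 dp x 0.453 y 0.15
0.1 dp x 0.465 y 0.196
0 dp x 0.468 y 0.22
```

View pics/w12.png

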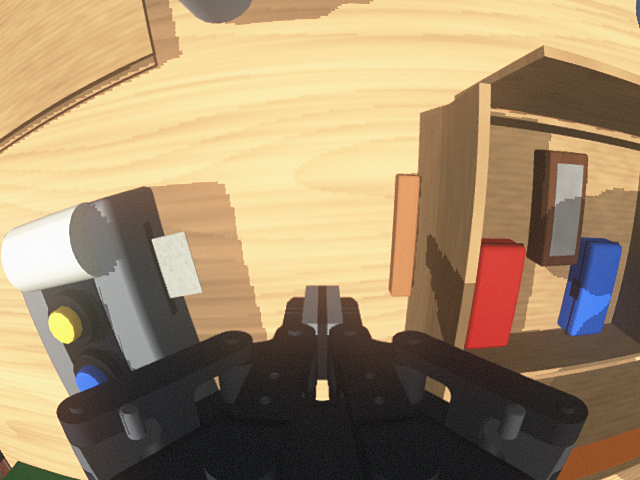

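View pics/s12.png

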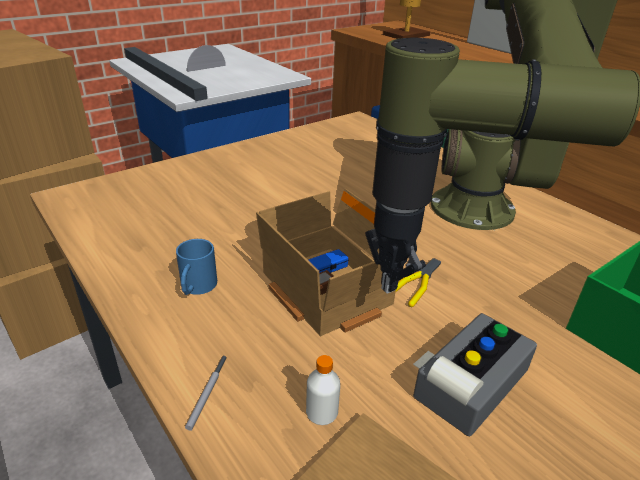

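Emit:
send_rows:
  targets:
    - {"dp": [0.05, 0, 0], "yaw": 0}
    - {"dp": [0.1, 0, 0], "yaw": 0}
    - {"dp": [0.15, 0, 0], "yaw": 0}
    - {"dp": [0.21, 0, 0], "yaw": 0}
    - {"dp": [0.25, 0, 0], "yaw": 0}
    - {"dp": [0.28, 0.005, 0], "yaw": 0}
    - {"dp": [0.31, 0.01, 0], "yaw": 0}
    - {"dp": [0.335, 0.02, 0], "yaw": 0}
    - {"dp": [0.36, 0.035, 0], "yaw": 0}
    - {"dp": [0.385, 0.053, 0], "yaw": 0}

```text
clock: 33.65
tcp_pos: [0.543, 0.128, 0.1103]
tool_rot: [0.484, -0.515, 0.515, -0.484]
wrist_force: [0.6, 0.4, 1.0]
width: 0.0003
```

```bash
python3 -c "
from h import *
snap('wrist','w13.png');s=snap('scene','s13.png');zoom(s['frame'],180,170,480,350,'s13z.png')
cg(0,.185,.125)
"
```

```text
s13z.png scale 2.6666666666666665
t 33.75 tcp [0.5426 0.1277 0.1098] yaw -93.6 F [ 0.6 -0.2  0.6] w 0.0001
dp [-0.385 -0.061 -0.   ] yaw turn (about tool y, sign -): -0.0 alt 4.0
 J6 0.92
```

View pics/s13z.png

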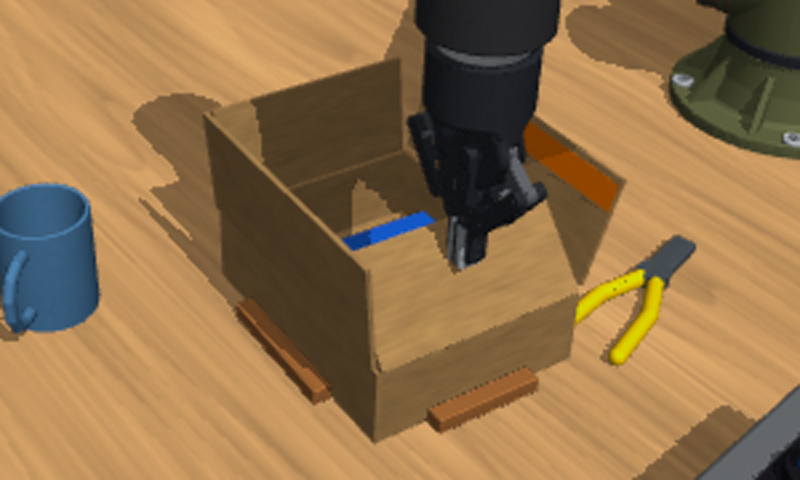

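View pics/w13.png

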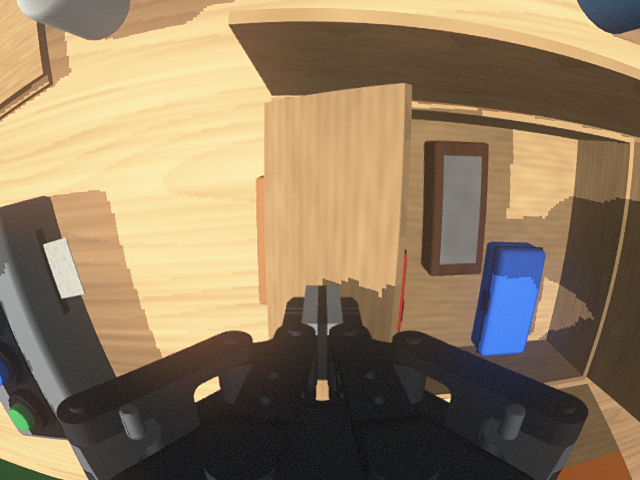

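Emit:
send_rows:
  targets:
    - {"dp": [0.02, 0.02, 0], "yaw": 0}
    - {"dp": [0.04, 0.045, 0], "yaw": 0}
    - {"dp": [0.055, 0.07, 0], "yaw": 0}
    - {"dp": [0.07, 0.095, 0], "yaw": 0}
    - {"dp": [0.08, 0.12, 0], "yaw": 0}
    - {"dp": [0.085, 0.14, 0], "yaw": 0}
    - {"dp": [0.085, 0.155, 0], "yaw": 0}
    - {"dp": [0.085, 0.165, 0], "yaw": 0}
    - {"dp": [0.085, 0.165, 0], "yaw": 0}
    - {"dp": [0.085, 0.165, 0], "yaw": 0}

```text
clock: 35.0
tcp_pos: [0.5416, 0.1073, 0.0693]
tool_rot: [-0.484, 0.515, -0.515, 0.484]
wrist_force: [-0.3, -0.4, 0.0]
width: -0.0002
```

```bash
python3 -c "
from h import *
snap('wrist','w14.png');s=snap('scene','s14.png');zoom(s['frame'],180,170,480,350,'s14z.png')
cg(0,.06,.067)
"
```

```text
s14z.png scale 2.6666666666666665
t 35.1 tcp [0.5416 0.1072 0.0693] yaw -93.6 F [ 0.6 -0.5 -0. ] w -0.0001
dp [ 0.033  0.009 -0.001] yaw turn (about tool y, sign -): 0.0 alt -4.0
 J6 0.95
```

View pics/s14z.png

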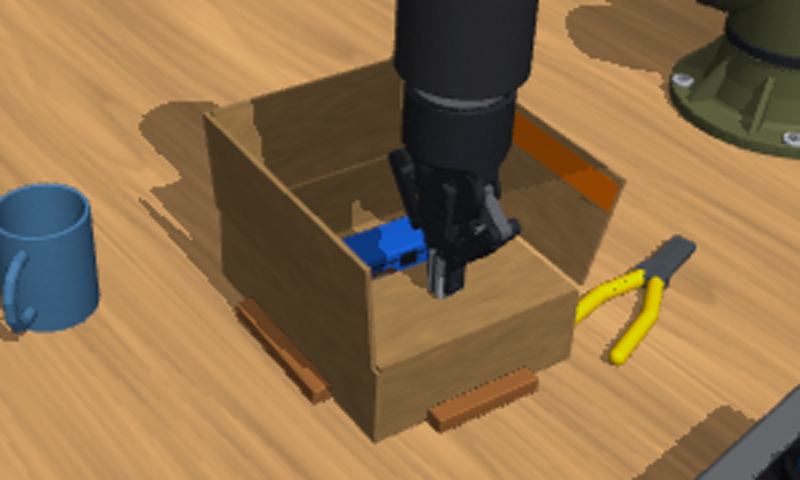

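Emit:
send_rows:
  targets:
    - {"dp": [0, 0.006, 0], "yaw": 0}
    - {"dp": [0, 0.01, 0], "yaw": 0}
    - {"dp": [0, 0.01, 0], "yaw": 0}
    - {"dp": [0, -0.05, 0], "yaw": 0}
    - {"dp": [0, -0.25, 0], "yaw": 0}
    - {"dp": [0, -0.5, 0], "yaw": 0}
    - {"dp": [0, -0.65, 0], "yaw": 0}
    - {"dp": [0.2, -0.65, 0], "yaw": 0}
    - {"dp": [0.4, -0.65, 0], "yaw": 0}
    - {"dp": [0.5, -0.65, 0], "yaw": 0}

```text
clock: 36.35
tcp_pos: [0.5336, -0.0196, 0.2327]
tool_rot: [0.483, -0.515, 0.516, -0.484]
wrist_force: [0.4, 1.1, 0.7]
width: -0.0001
```

```bash
python3 -c "
from h import *
snap('wrist','w15.png')
cg(0,-.185,.125)
"
```

```text
t 36.4 tcp [ 0.5335 -0.0212  0.2328] yaw -93.7 F [-0.7 -0.9  0. ] w -0.0
dp [ 0.498  0.432 -0.   ] yaw turn (about tool y, sign -): -0.003 alt 3.997
 J6 1.17
```

View pics/w15.png

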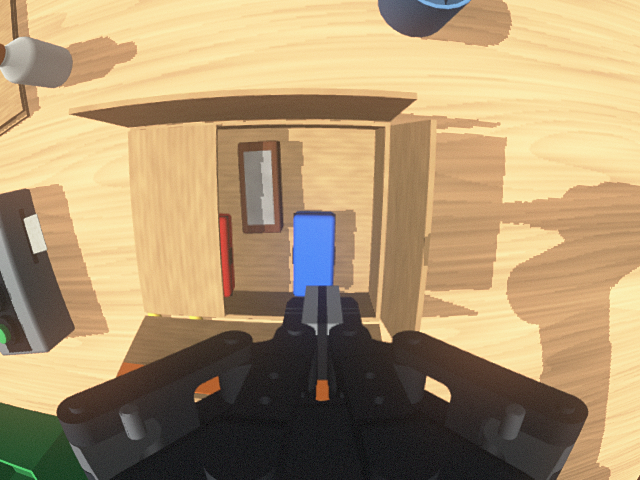

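Emit:
send_rows:
  targets:
    - {"dp": [0.2, 0, 0], "yaw": 0}
    - {"dp": [0.4, 0, 0], "yaw": 0}
    - {"dp": [0.5, 0, 0], "yaw": 0}
    - {"dp": [0.5, 0, 0], "yaw": 0}
    - {"dp": [0.5, 0.1, 0], "yaw": 0}
    - {"dp": [0.5, 0.2, 0], "yaw": 0}
    - {"dp": [0.5, 0.3, 0], "yaw": 0}
    - {"dp": [0.5, 0.4, 0], "yaw": 0}
    - {"dp": [0.5, 0.432, 0], "yaw": 0}
    - {"dp": [0.5, 0.432, 0], "yaw": 0}

```text
clock: 37.65
tcp_pos: [0.5261, -0.1419, 0.1241]
tool_rot: [0.484, -0.515, 0.515, -0.484]
wrist_force: [0.1, 0.4, 1.0]
width: 0.0002
```

Emit:
send_rows:
  targets:
    - {"dp": [-0.05, 0, 0], "yaw": 0}
    - {"dp": [-0.1, 0, 0], "yaw": 0}
    - {"dp": [-0.15, 0, 0], "yaw": 0}
    - {"dp": [-0.21, 0, 0], "yaw": 0}
    - {"dp": [-0.25, 0, 0], "yaw": 0}
    - {"dp": [-0.28, 0.005, 0], "yaw": 0}
    - {"dp": [-0.31, 0.01, 0], "yaw": 0}
    - {"dp": [-0.335, 0.02, 0], "yaw": 0}
    - {"dp": [-0.36, 0.035, 0], "yaw": 0}
    - {"dp": [-0.385, 0.053, 0], "yaw": 0}

```text
clock: 38.9
tcp_pos: [0.5321, -0.046, 0.1103]
tool_rot: [0.484, -0.515, 0.516, -0.484]
wrist_force: [0.1, -0.7, 0.1]
width: -0.0001
```

```bash
python3 -c "
from h import *
snap('wrist','w16.png')
cg(0,-.068,.068)
"
```

```text
t 38.95 tcp [ 0.5318 -0.0454  0.1095] yaw -93.6 F [-0.7  0.7 -0. ] w 0.0003
dp [-0.066  0.166 -0.   ] yaw turn (about tool y, sign -): 0.0 alt -4.0
 J6 1.22
```

View pics/w16.png

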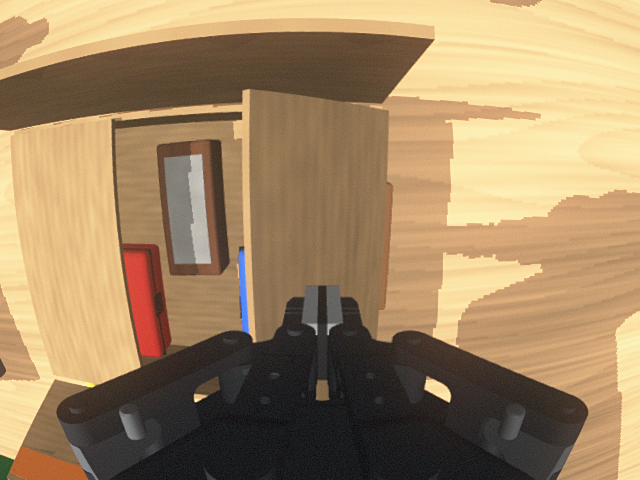

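Emit:
send_rows:
  targets:
    - {"dp": [-0.02, 0.02, 0], "yaw": 0}
    - {"dp": [-0.04, 0.045, 0], "yaw": 0}
    - {"dp": [-0.055, 0.07, 0], "yaw": 0}
    - {"dp": [-0.07, 0.095, 0], "yaw": 0}
    - {"dp": [-0.08, 0.12, 0], "yaw": 0}
    - {"dp": [-0.085, 0.14, 0], "yaw": 0}
    - {"dp": [-0.085, 0.155, 0], "yaw": 0}
    - {"dp": [-0.085, 0.165, 0], "yaw": 0}
    - {"dp": [-0.085, 0.172, 0], "yaw": 0}
    - {"dp": [-0.085, 0.172, 0], "yaw": 0}

```text
clock: 40.2
tcp_pos: [0.5335, -0.0251, 0.0691]
tool_rot: [0.484, -0.515, 0.516, -0.484]
wrist_force: [-4.4, 2.1, 8.1]
width: 0.0001
```

```bash
python3 -c "
from h import *
cg(.16,0,.25)
"
```

```text
t 40.2 tcp [ 0.5335 -0.0251  0.0691] yaw -93.6 F [-4.4  2.1  8.1] w 0.0001
dp [-0.256 -0.723  0.639] yaw turn (about tool y, sign -): 0.0 alt -4.0
 J6 1.18
```

Emit:
send_rows:
  targets:
    - {"dp": [0, -0.1, 0], "yaw": 0}
    - {"dp": [0, -0.3, 0], "yaw": 0}
    - {"dp": [0, -0.5, 0], "yaw": 0}
    - {"dp": [-0.05, -0.7, 0], "yaw": 0}
    - {"dp": [-0.15, -0.72, 0.1], "yaw": 0}
    - {"dp": [-0.256, -0.72, 0.25], "yaw": 0}
    - {"dp": [-0.256, -0.72, 0.4], "yaw": 0}
    - {"dp": [-0.256, -0.72, 0.55], "yaw": 0}
    - {"dp": [-0.256, -0.72, 0.66], "yaw": 0}
    - {"dp": [-0.256, -0.72, 0.66], "yaw": 0}

```text
clock: 41.45
tcp_pos: [0.7029, 0.0282, 0.2449]
tool_rot: [-0.485, 0.516, -0.515, 0.483]
wrist_force: [0.2, 0.6, -0.7]
width: 0.0003
```

```bash
python3 -c "
from h import *
snap('wrist','w17.png');s=snap('scene','s17.png');zoom(s['frame'],150,170,450,350,'s17z.png')
cg(.165,0,.13)
h=.011;r=.063
y0=.165
for th in (1.57,1.3,1.05,.8,.55,.3,.1,0):
    y=.09-r*np.cos(th)+.004*np.sin(th)+h; z=.071+r*np.sin(th)+.004*np.cos(th)
    print(th,'dp z',-round((y0-y)/.25,3),'y',round((.13-z)/.25,3))
"
```

```text
s17z.png scale 2.6666666666666665
t 41.55 tcp [0.7019 0.0283 0.247 ] yaw -93.6 F [ 0.9 -0.7 -0.4] w 0.0002
dp [-0.001  0.468 -0.001] yaw turn (about tool y, sign -): -0.0 alt 4.0
 J6 1.18
1.57 dp z -0.24 y -0.016
1.3 dp z -0.308 y -0.011
1.05 dp z -0.368 y 0.009
0.8 dp z -0.42 y 0.044
0.55 dp z -0.462 y 0.091
0.3 dp z -0.492 y 0.146
0.1 dp z -0.505 y 0.195
0 dp z -0.508 y 0.22
```

View pics/s17z.png

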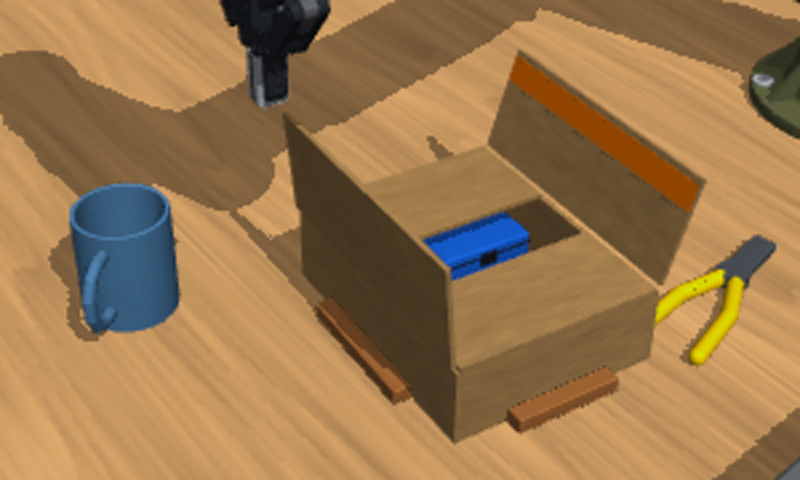

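View pics/w17.png

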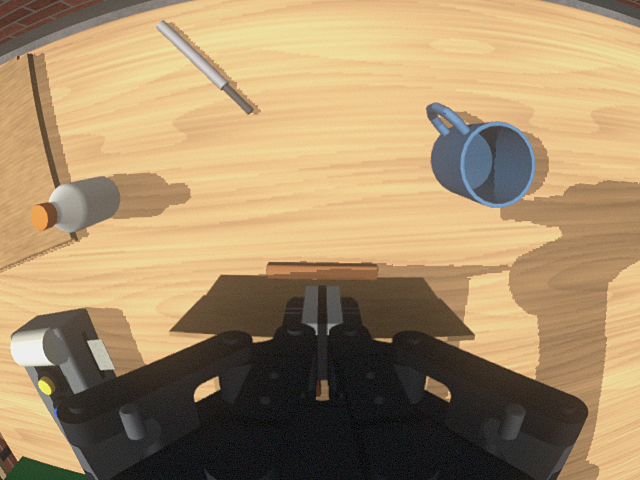

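Emit:
send_rows:
  targets:
    - {"dp": [0, 0.1, 0], "yaw": 0}
    - {"dp": [0, 0.25, 0], "yaw": 0}
    - {"dp": [0, 0.35, 0], "yaw": 0}
    - {"dp": [0, 0.43, 0], "yaw": 0}
    - {"dp": [0, 0.468, 0], "yaw": 0}
    - {"dp": [0, 0.468, 0], "yaw": 0}
    - {"dp": [0, 0.468, -0.04], "yaw": 0}
    - {"dp": [0, 0.468, -0.08], "yaw": 0}
    - {"dp": [0, 0.468, -0.12], "yaw": 0}
    - {"dp": [0, 0.468, -0.15], "yaw": 0}

```text
clock: 42.8
tcp_pos: [0.6639, 0.0309, 0.1311]
tool_rot: [0.484, -0.515, 0.516, -0.484]
wrist_force: [0.4, 0.3, -0.6]
width: 0.0002
```

```bash
python3 -c "
from h import *
s=snap('scene','s18.png');zoom(s['frame'],150,170,450,350,'s18z.png')
cg(.165,0,.13)
"
```

```text
s18z.png scale 2.6666666666666665
t 42.85 tcp [0.6635 0.031  0.1312] yaw -93.6 F [0.6 0.2 0.3] w 0.0001
dp [-0.     0.005  0.153] yaw turn (about tool y, sign -): 0.001 alt -3.999
 J6 1.16
```

View pics/s18z.png

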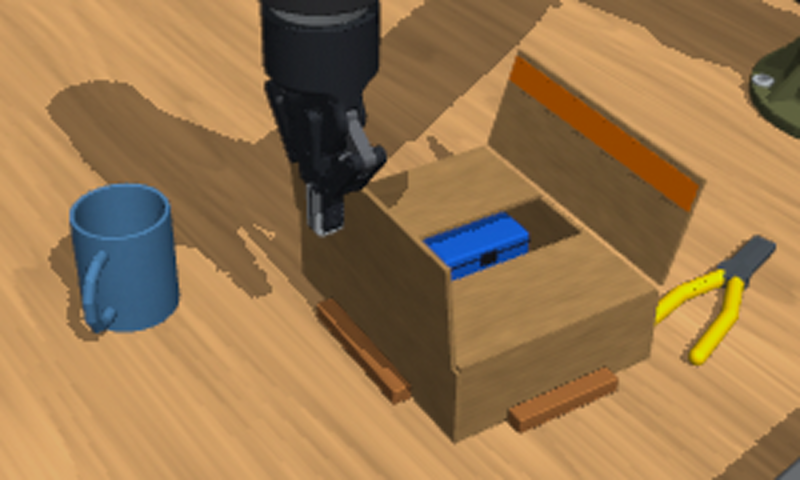

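Emit:
send_rows:
  targets:
    - {"dp": [0, 0, -0.04], "yaw": 0}
    - {"dp": [0, 0, -0.09], "yaw": 0}
    - {"dp": [0, 0, -0.13], "yaw": 0}
    - {"dp": [0, 0, -0.165], "yaw": 0}
    - {"dp": [0, 0.005, -0.195], "yaw": 0}
    - {"dp": [0, 0.015, -0.22], "yaw": 0}
    - {"dp": [0, 0.03, -0.245], "yaw": 0}
    - {"dp": [0, 0.045, -0.267], "yaw": 0}
    - {"dp": [0, 0.065, -0.285], "yaw": 0}
    - {"dp": [0, 0.09, -0.305], "yaw": 0}

```text
clock: 44.1
tcp_pos: [0.5882, 0.0356, 0.1077]
tool_rot: [0.484, -0.515, 0.515, -0.484]
wrist_force: [-0.4, 1.2, 1.2]
width: -0.0
```

```bash
python3 -c "
from h import *
s=snap('scene','s19.png');zoom(s['frame'],150,170,450,350,'s19z.png')
cg(.036,0,.0745)
"
```

```text
s19z.png scale 2.6666666666666665
t 44.15 tcp [0.5873 0.0356 0.1066] yaw -93.6 F [ 0.2 -0.4 -0.3] w -0.0
dp [-0.001  0.128 -0.058] yaw turn (about tool y, sign -): 0.0 alt -4.0
 J6 1.11
```

View pics/s19z.png

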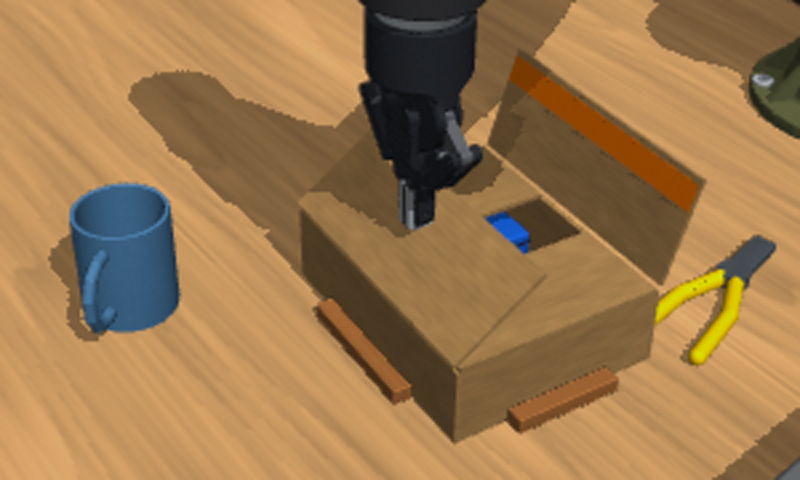

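Emit:
send_rows:
  targets:
    - {"dp": [0, 0.025, -0.015], "yaw": 0}
    - {"dp": [0, 0.05, -0.03], "yaw": 0}
    - {"dp": [0, 0.075, -0.04], "yaw": 0}
    - {"dp": [0, 0.095, -0.05], "yaw": 0}
    - {"dp": [0, 0.11, -0.055], "yaw": 0}
    - {"dp": [0, 0.12, -0.055], "yaw": 0}
    - {"dp": [0, 0.128, -0.055], "yaw": 0}
    - {"dp": [0, 0.133, -0.055], "yaw": 0}
    - {"dp": [0, 0.133, -0.055], "yaw": 0}
    - {"dp": [0, 0.133, -0.055], "yaw": 0}

```text
clock: 45.4
tcp_pos: [0.5748, 0.0364, 0.0748]
tool_rot: [0.484, -0.515, 0.515, -0.484]
wrist_force: [0.9, 0.3, -0.1]
width: 0.0
```

```bash
python3 -c "
from h import *
s=snap('scene','s20.png');zoom(s['frame'],150,170,450,350,'s20z.png')
cg(-.165,0,.26)
"
```

```text
s20z.png scale 2.6666666666666665
t 45.45 tcp [0.5748 0.0364 0.0748] yaw -93.6 F [ 0.6 -0.4 -0.4] w 0.0002
dp [-0.001 -0.741 -0.812] yaw turn (about tool y, sign -): 0.0 alt -4.0
 J6 1.1
```

View pics/s20z.png

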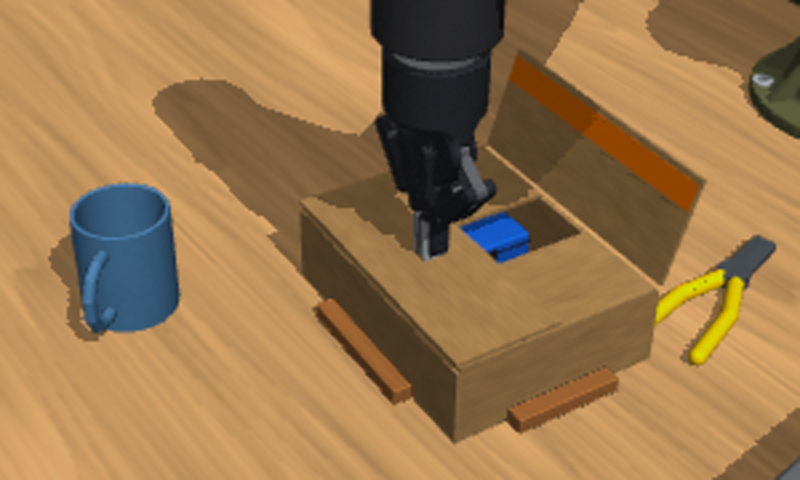

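Emit:
send_rows:
  targets:
    - {"dp": [0, 0.01, 0], "yaw": 0}
    - {"dp": [0, 0.018, 0], "yaw": 0}
    - {"dp": [0, 0.018, 0], "yaw": 0}
    - {"dp": [0, -0.1, 0], "yaw": 0}
    - {"dp": [0, -0.3, 0], "yaw": 0}
    - {"dp": [0, -0.5, 0], "yaw": 0}
    - {"dp": [0, -0.7, 0], "yaw": 0}
    - {"dp": [0, -0.74, 0], "yaw": 0}
    - {"dp": [0, -0.74, -0.1], "yaw": 0}
    - {"dp": [0, -0.74, -0.2], "yaw": 0}

```text
clock: 46.7
tcp_pos: [0.5242, 0.0396, 0.2588]
tool_rot: [-0.484, 0.516, -0.515, 0.484]
wrist_force: [0.2, 0.7, 0.1]
width: 0.0003
```

```bash
python3 -c "
from h import *
s=snap('wrist','w21.png')
cg(-.165,0,.26)
"
```

```text
t 46.75 tcp [0.5225 0.0396 0.2599] yaw -93.6 F [ 2.5 -0.8  1.8] w 0.0001
dp [-0.001 -0.    -0.602] yaw turn (about tool y, sign -): 0.0 alt -4.0
 J6 1.05
```

View pics/w21.png

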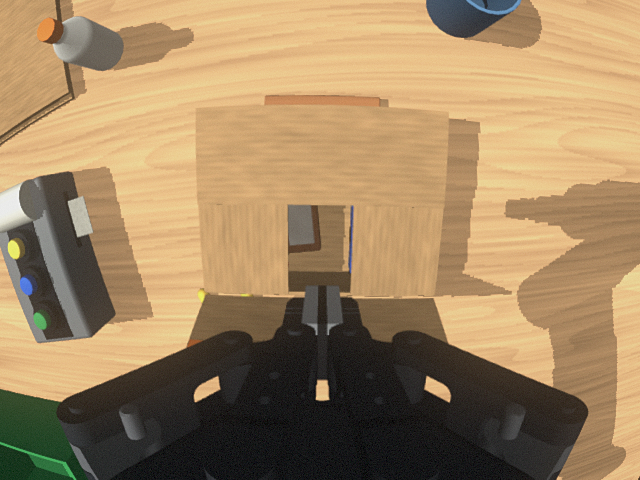

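Plain flap is flat, end flaps under it; only the striped flap remains (bottom). Move to the robot side of it.

Emit:
send_rows:
  targets:
    - {"dp": [0, 0, -0.2], "yaw": 0}
    - {"dp": [0, 0, -0.4], "yaw": 0}
    - {"dp": [0, 0, -0.6], "yaw": 0}
    - {"dp": [0, 0, -0.61], "yaw": 0}
    - {"dp": [0, 0, -0.61], "yaw": 0}
    - {"dp": [0, 0, -0.61], "yaw": 0}
    - {"dp": [0, 0, -0.61], "yaw": 0}
    - {"dp": [0, 0, -0.61], "yaw": 0}
    - {"dp": [0, 0, -0.61], "yaw": 0}
    - {"dp": [0, 0, -0.61], "yaw": 0}

```text
clock: 48.0
tcp_pos: [0.3727, 0.0491, 0.2598]
tool_rot: [0.484, -0.515, 0.515, -0.484]
wrist_force: [-0.2, 0.2, -1.1]
width: -0.0002
```

```bash
python3 -c "
from h import *
s=snap('wrist','w22.png')
cg(-.165,0,.13)
"
```

```text
t 48.05 tcp [0.3727 0.0491 0.2598] yaw -93.6 F [0.2 0.3 0. ] w -0.0
dp [-0.001  0.519 -0.002] yaw turn (about tool y, sign -): 0.0 alt -4.0
 J6 0.83
```

View pics/w22.png

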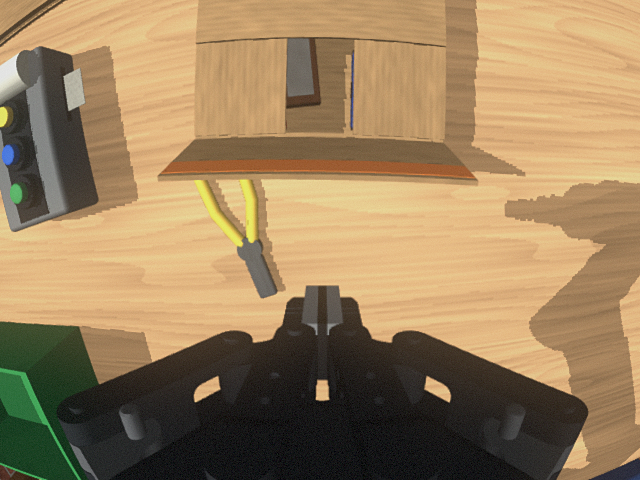

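Emit:
send_rows:
  targets:
    - {"dp": [0, 0.15, 0], "yaw": 0}
    - {"dp": [0, 0.3, 0], "yaw": 0}
    - {"dp": [0, 0.42, 0], "yaw": 0}
    - {"dp": [0, 0.49, 0], "yaw": 0}
    - {"dp": [0, 0.52, 0], "yaw": 0}
    - {"dp": [0, 0.52, 0], "yaw": 0}
    - {"dp": [0, 0.52, 0.04], "yaw": 0}
    - {"dp": [0, 0.52, 0.08], "yaw": 0}
    - {"dp": [0, 0.52, 0.12], "yaw": 0}
    - {"dp": [0, 0.52, 0.15], "yaw": 0}

```text
clock: 49.3
tcp_pos: [0.4108, 0.0466, 0.1297]
tool_rot: [-0.484, 0.516, -0.516, 0.484]
wrist_force: [-0.7, 0.0, 0.5]
width: 0.0001
```

Emit:
send_rows:
  targets:
    - {"dp": [0, 0, 0.04], "yaw": 0}
    - {"dp": [0, 0, 0.09], "yaw": 0}
    - {"dp": [0, 0, 0.13], "yaw": 0}
    - {"dp": [0, 0, 0.165], "yaw": 0}
    - {"dp": [0, 0.005, 0.195], "yaw": 0}
    - {"dp": [0, 0.015, 0.22], "yaw": 0}
    - {"dp": [0, 0.03, 0.245], "yaw": 0}
    - {"dp": [0, 0.045, 0.267], "yaw": 0}
    - {"dp": [0, 0.065, 0.285], "yaw": 0}
    - {"dp": [0, 0.09, 0.305], "yaw": 0}

```text
clock: 50.55
tcp_pos: [0.4866, 0.042, 0.1071]
tool_rot: [0.484, -0.515, 0.515, -0.484]
wrist_force: [-0.2, 0.5, 0.6]
width: 0.0001
```

```bash
python3 -c "
from h import *
s=snap('scene','s23.png');zoom(s['frame'],180,170,480,350,'s23z.png')
cg(-.036,0,.0745)
"
```

```text
s23z.png scale 2.6666666666666665
t 50.6 tcp [0.4864 0.0419 0.1059] yaw -93.6 F [-0.3 -0.9 -1. ] w 0.0001
dp [-0.001  0.126  0.059] yaw turn (about tool y, sign -): 0.0 alt -4.0
 J6 1.01
```

View pics/s23z.png

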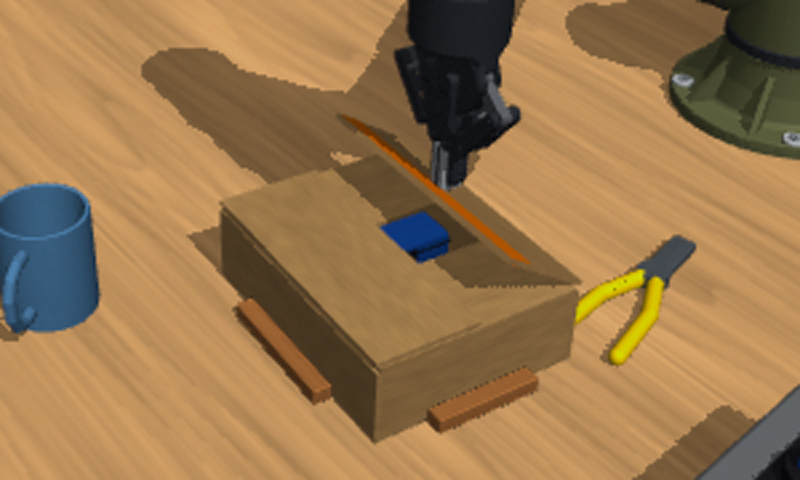

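Emit:
send_rows:
  targets:
    - {"dp": [0, 0.025, 0.015], "yaw": 0}
    - {"dp": [0, 0.05, 0.03], "yaw": 0}
    - {"dp": [0, 0.075, 0.04], "yaw": 0}
    - {"dp": [0, 0.095, 0.05], "yaw": 0}
    - {"dp": [0, 0.11, 0.055], "yaw": 0}
    - {"dp": [0, 0.12, 0.055], "yaw": 0}
    - {"dp": [0, 0.128, 0.055], "yaw": 0}
    - {"dp": [0, 0.135, 0.055], "yaw": 0}
    - {"dp": [0, 0.14, 0.055], "yaw": 0}
    - {"dp": [0, 0.143, 0.055], "yaw": 0}

```text
clock: 51.85
tcp_pos: [0.5001, 0.0411, 0.0739]
tool_rot: [0.484, -0.515, 0.516, -0.484]
wrist_force: [-9.1, 1.6, 14.4]
width: 0.0003
```

```bash
python3 -c "
from h import *
goal(.48,.393,.25,86.4)
"
```

```text
t 51.85 tcp [0.5001 0.0411 0.0739] yaw -93.6 F [-9.1  1.6 14.4] w 0.0003
dp [-1.4   -0.705 -0.167] yaw turn (about tool y, sign -): 0.001 alt -3.999
 J6 1.02
```

Emit:
send_rows:
  targets:
    - {"dp": [0, -0.1, 0], "yaw": 0}
    - {"dp": [0, -0.3, 0], "yaw": 0}
    - {"dp": [0, -0.5, 0], "yaw": 0}
    - {"dp": [-0.05, -0.7, 0], "yaw": 0}
    - {"dp": [-0.2, -0.7, -0.05], "yaw": -0.05}
    - {"dp": [-0.4, -0.7, -0.1], "yaw": -0.1}
    - {"dp": [-0.6, -0.7, -0.15], "yaw": -0.2}
    - {"dp": [-0.8, -0.7, -0.17], "yaw": -0.27}
    - {"dp": [-0.9, -0.7, -0.17], "yaw": -0.27}
    - {"dp": [-0.9, -0.7, -0.17], "yaw": -0.27}

```text
clock: 53.1
tcp_pos: [0.4714, 0.2694, 0.2457]
tool_rot: [0.537, -0.461, 0.461, -0.536]
wrist_force: [-0.2, -1.2, -0.5]
width: -0.0003
```

```bash
python3 -c "
from h import *
import pickle
s=snap('wrist','w24.png');pickle.dump(s,open('w24.pkl','wb'));s=snap('scene','s24.png');zoom(s['frame'],180,170,480,350,'s24z.png')
t=snap('top','t24.png')
goal(.48,.393,.25,98.5)
"
```

```text
s24z.png scale 2.6666666666666665
t 53.25 tcp [0.4719 0.2675 0.2467] yaw -81.5 F [-0.3 -0.2  0.6] w 0.0002
dp [-0.492 -0.013  0.106] yaw turn (about tool y, sign -): -0.0 alt 4.0
 J6 0.83
```

View pics/s24z.png

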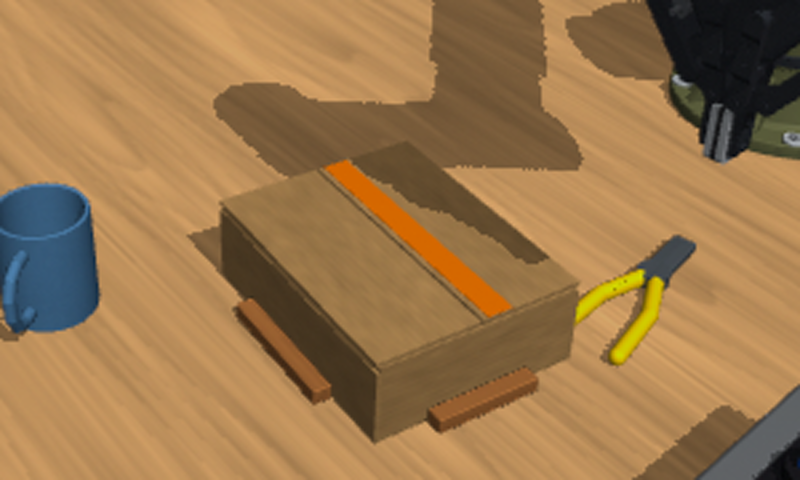

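View pics/w24.png

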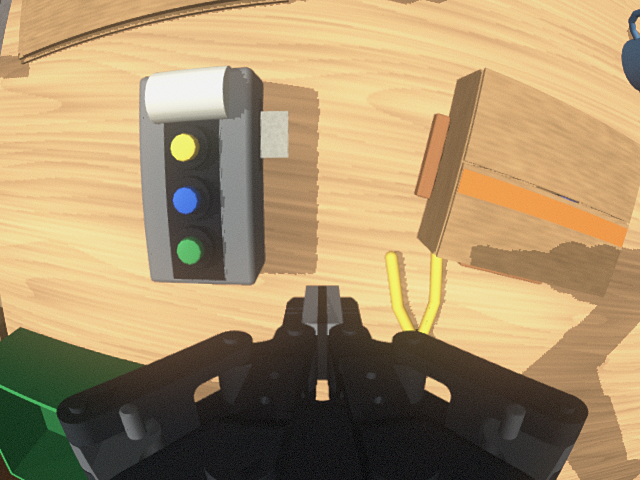

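```bash
python3 -c "
from h import *
import pickle
s=pickle.load(open('w24.pkl','rb'))
zoom(s['frame'],400,50,640,230,'w24z.png')
t=manip.snapshot('top')
sc=manip.snapshot('scene')
def blob(fr,m,ro):
    u0,u1,v0,v1=ro;mm=np.zeros(m.shape,bool);mm[v0:v1,u0:u1]=m[v0:v1,u0:u1];ys,xs=np.nonzero(mm);return xs.mean(),ys.mean(),len(xs)
def masks(f):
    f=f.astype(int);b,g,r=f[...,0],f[...,1],f[...,2]
    return {'y':(r>140)&(g>140)&(b<110),'b':(b>120)&(r<110)&(b-g>30),'g':(g>80)&(r<90)&(g-b>30)}
mt,ms,mc=masks(t['frame']),masks(s['frame']),masks(sc['frame'])
for k in 'ybg':
    a=blob(0,ms[k],(160,215,120,275));c=blob(0,mc[k],(455,525,315,375));b=blob(0,mt[k],(148,176,220,280))
    print(k,np.round(a,1),np.round(b,1),np.round(c,1),tri((s,*a[:2]),(t,*b[:2]),(sc,*c[:2])), tri((s,*a[:2]),(sc,*c[:2])))
"
```

```text
w24z.png scale 3.3333333333333335
y [184.8 149.2 127. ] [nan nan  0.] [479.6 332.1 387. ] (array([nan, nan, nan]), array([nan, nan, nan])) (array([0.51821331, 0.38288552, 0.12836989]), array([7.8, 7.8]))
b [184.6 200.1 525. ] [160.6 246.9  64. ] [487.5 342.7 134. ] (array([0.47874331, 0.38881281, 0.08794069]), array([1.2, 1.3, 0.3])) (array([0.47804667, 0.38813467, 0.08689833]), array([0.1, 0.1]))
g [192.  250.2 103. ] [160.5 264.6  73. ] [500.9 329.5 131. ] (array([0.43411849, 0.38171298, 0.08661021]), array([3.2, 2.7, 0.7])) (array([0.4325008 , 0.38026165, 0.08426875]), array([1.5, 1.5]))<string>:9: RuntimeWarning: Mean of empty slice.
  ret = ret.dtype.type(ret / rcount)
```

View pics/w24z.png

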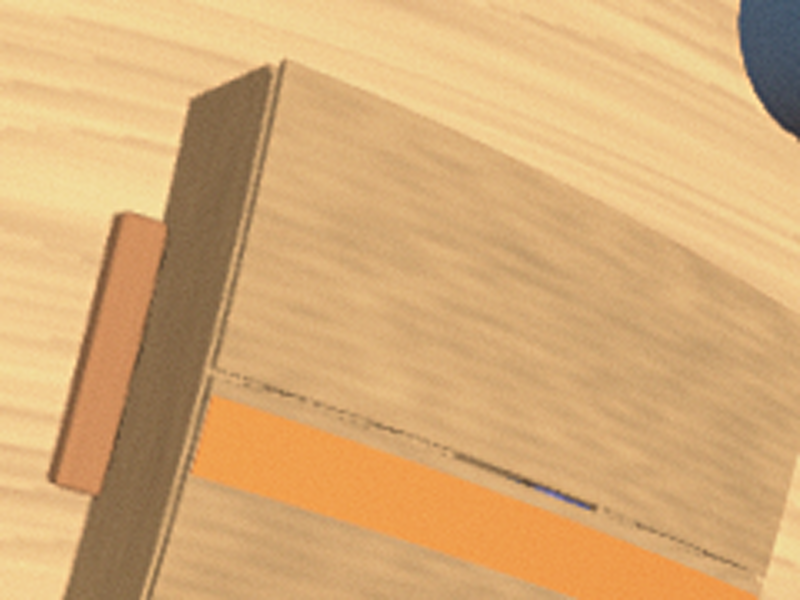

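```bash
python3 -c "
from h import *
goal(.4785,.389,.14,98.5)
"
```

```text
t 53.35 tcp [0.4719 0.2674 0.2469] yaw -81.5 F [ 0.   0.  -0.3] w -0.0001
dp [-0.477  0.428  0.098] yaw turn (about tool y, sign -): -0.001 alt 3.999
 J6 0.83
```

Emit:
send_rows:
  targets:
    - {"dp": [-0.2, 0, 0.05], "yaw": 0}
    - {"dp": [-0.4, 0, 0.1], "yaw": 0}
    - {"dp": [-0.477, 0, 0.1], "yaw": 0}
    - {"dp": [-0.477, 0.1, 0.1], "yaw": 0}
    - {"dp": [-0.477, 0.2, 0.1], "yaw": 0}
    - {"dp": [-0.477, 0.3, 0.1], "yaw": 0}
    - {"dp": [-0.477, 0.39, 0.1], "yaw": 0}
    - {"dp": [-0.477, 0.43, 0.1], "yaw": 0}
    - {"dp": [-0.477, 0.43, 0.1], "yaw": 0}
    - {"dp": [-0.477, 0.43, 0.1], "yaw": 0}

```text
clock: 54.6
tcp_pos: [0.4791, 0.3901, 0.1405]
tool_rot: [-0.535, 0.461, -0.461, 0.537]
wrist_force: [-0.6, 0.3, 0.4]
width: -0.0002
```

```bash
python3 -c "
from h import *
import pickle
s=snap('wrist','w25.png');pickle.dump(s,open('w25.pkl','wb'))
goal(.4785,.389,.08,98.5)
"
```

```text
t 54.65 tcp [0.4791 0.3902 0.1405] yaw -81.4 F [-0.9 -0.1 -0.1] w 0.0001
dp [ 0.005  0.242 -0.003] yaw turn (about tool y, sign -): 0.001 alt -3.999
 J6 0.71
```

View pics/w25.png

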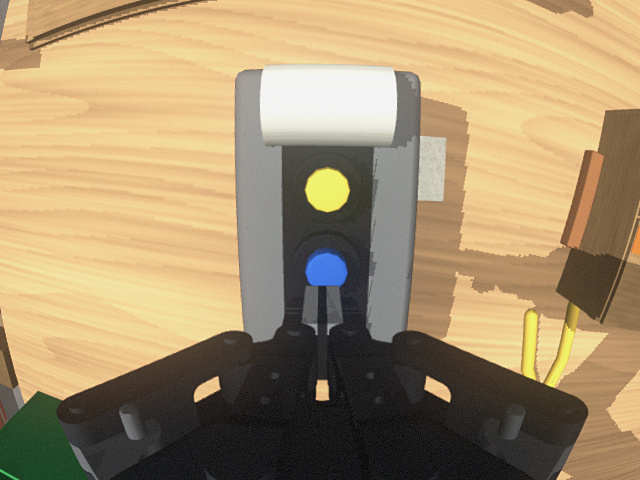

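```bash
python3 -c "
from h import *
import pickle
a=pickle.load(open('w24.pkl','rb'));b=pickle.load(open('w25.pkl','rb'))
t=manip.snapshot('top')
print('b',tri((a,185.5,200.5),(b,326,269)))
print('y',tri((a,184.7,147.7),(b,327,190)))
for z in (.08,.085): print(onz(b,326,269,z),onz(b,327,190,z),onz(a,185.5,200.5,z),onz(a,184.7,147.7,z),onz(a,189.5,250.5,z))
zoom(a['frame'],130,50,290,300,'w24p.png',2.4)
"
```

```text
b (array([0.47809601, 0.3875629 , 0.08535002]), array([0.6, 0.6]))
y (array([0.52231691, 0.39350416, 0.08401661]), array([0., 0.]))
[0.47691693 0.38706231 0.08      ] [0.52184065 0.39338391 0.08      ] [0.47645229 0.3897259  0.08      ] [0.52214552 0.3950112  0.08      ] [0.43164546 0.38296035 0.08      ]
[0.47858858 0.38737308 0.085     ] [0.52240162 0.39353838 0.085     ] [0.4774409  0.38792973 0.085     ] [0.52239055 0.39312902 0.085     ] [0.43336322 0.38127428 0.085     ]
w24p.png scale 2.4
```

View pics/w24p.png

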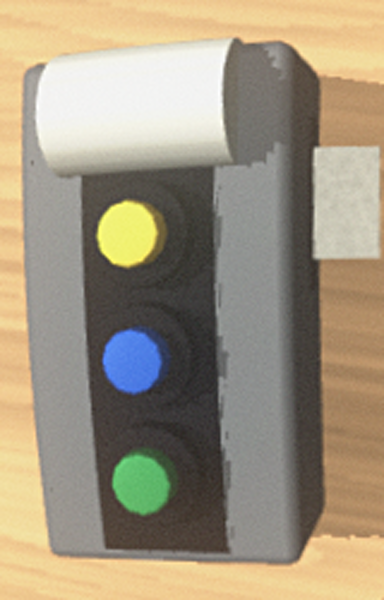

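```bash
python3 -c "
from h import *
goal(.478,.3876,.079,98.5)
"
```

```text
t 54.7 tcp [0.4789 0.3903 0.1403] yaw -81.4 F [-0.4  0.3 -0.2] w 0.0004
dp [ 0.01   0.245 -0.006] yaw turn (about tool y, sign -): 0.001 alt -3.999
 J6 0.71
```

Emit:
send_rows:
  targets:
    - {"dp": [0.01, 0.05, -0.006], "yaw": 0}
    - {"dp": [0.01, 0.1, -0.006], "yaw": 0}
    - {"dp": [0.01, 0.15, -0.006], "yaw": 0}
    - {"dp": [0.01, 0.19, -0.006], "yaw": 0}
    - {"dp": [0.01, 0.21, -0.006], "yaw": 0}
    - {"dp": [0.01, 0.225, -0.006], "yaw": 0}
    - {"dp": [0.01, 0.235, -0.006], "yaw": 0}
    - {"dp": [0.01, 0.243, -0.006], "yaw": 0}
    - {"dp": [0.01, 0.243, -0.006], "yaw": 0}
    - {"dp": [0.01, 0.243, -0.006], "yaw": 0}

```text
clock: 55.95
tcp_pos: [0.4778, 0.3873, 0.0856]
tool_rot: [-0.535, 0.46, -0.462, 0.537]
wrist_force: [-16.8, -9.5, 29.7]
width: -0.0002
```

```bash
python3 -c "
from h import *
snap('wrist','w26.png');s=snap('scene','s26.png');zoom(s['frame'],400,280,560,440,'s26z.png')
goal(.478,.3876,.079,98.5)
"
```

```text
s26z.png scale 3.75
t 56.05 tcp [0.4778 0.3873 0.0856] yaw -81.4 F [-17.1  -8.6  30.1] w -0.0001
dp [-0.001  0.026  0.001] yaw turn (about tool y, sign -): 0.003 alt -3.997
 J6 0.71
```

View pics/s26z.png

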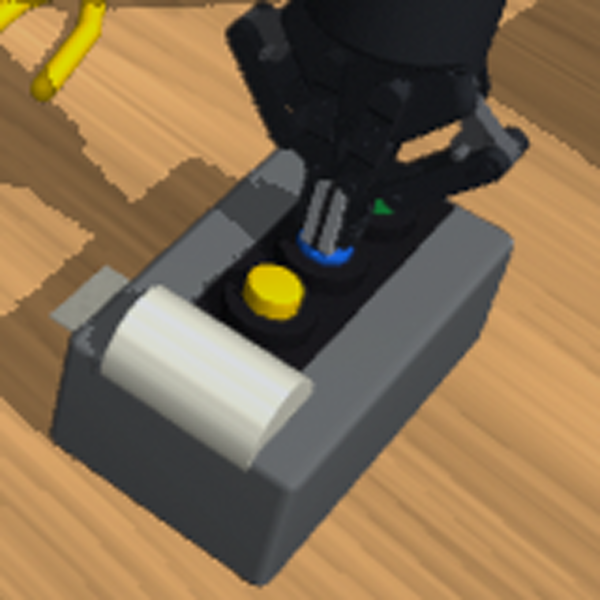

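Emit:
send_rows:
  targets:
    - {"dp": [0, -0.008, 0], "yaw": 0}
    - {"dp": [0, -0.016, 0], "yaw": 0}
    - {"dp": [0, -0.024, 0], "yaw": 0}
    - {"dp": [0, -0.024, 0], "yaw": 0}
    - {"dp": [0, -0.024, 0], "yaw": 0}
    - {"dp": [0, -0.024, 0], "yaw": 0}
    - {"dp": [0, -0.024, 0], "yaw": 0}
    - {"dp": [0, -0.024, 0], "yaw": 0}
    - {"dp": [0, -0.024, 0], "yaw": 0}
    - {"dp": [0, -0.024, 0], "yaw": 0}

```text
clock: 57.3
tcp_pos: [0.4779, 0.3875, 0.0861]
tool_rot: [-0.535, 0.461, -0.461, 0.537]
wrist_force: [-4.1, -2.8, 8.0]
width: 0.0
```

Emit:
send_rows:
  targets:
    - {"dp": [0, -0.004, 0], "yaw": 0}
    - {"dp": [0, -0.008, 0], "yaw": 0}
    - {"dp": [0, -0.012, 0], "yaw": 0}
    - {"dp": [0, -0.012, 0], "yaw": 0}
    - {"dp": [0, -0.012, 0], "yaw": 0}
    - {"dp": [0, -0.012, 0], "yaw": 0}
    - {"dp": [0, -0.012, 0], "yaw": 0}
    - {"dp": [0, -0.012, 0], "yaw": 0}
    - {"dp": [0, -0.012, 0], "yaw": 0}
    - {"dp": [0, -0.012, 0], "yaw": 0}

```text
clock: 58.55
tcp_pos: [0.4774, 0.3874, 0.0873]
tool_rot: [-0.536, 0.461, -0.461, 0.536]
wrist_force: [2.7, 0.6, 2.5]
width: 0.0002
```

Emit:
send_rows:
  targets:
    - {"dp": [0, -0.008, 0], "yaw": 0}
    - {"dp": [0, -0.008, 0], "yaw": 0}
    - {"dp": [0, -0.008, 0], "yaw": 0}
    - {"dp": [0, -0.008, 0], "yaw": 0}
    - {"dp": [0, -0.008, 0], "yaw": 0}
    - {"dp": [0, -0.008, 0], "yaw": 0}
    - {"dp": [0, -0.008, 0], "yaw": 0}
    - {"dp": [0, -0.008, 0], "yaw": 0}
    - {"dp": [0, -0.008, 0], "yaw": 0}
    - {"dp": [0, -0.008, 0], "yaw": 0}

```text
clock: 59.8
tcp_pos: [0.4773, 0.3872, 0.0891]
tool_rot: [0.536, -0.461, 0.461, -0.536]
wrist_force: [-1.2, 1.0, 2.3]
width: 0.0001
```

Emit:
send_rows:
  targets:
    - {"dp": [0, -0.02, 0], "yaw": 0}
    - {"dp": [0, -0.05, 0], "yaw": 0}
    - {"dp": [0, -0.1, 0], "yaw": 0}
    - {"dp": [0, -0.2, 0], "yaw": 0}
    - {"dp": [0, -0.22, 0], "yaw": 0}
    - {"dp": [0, -0.22, 0.1], "yaw": 0}
    - {"dp": [0, -0.22, 0.18], "yaw": 0}
    - {"dp": [0, -0.22, 0.18], "yaw": 0}
    - {"dp": [0, -0.22, 0.18], "yaw": 0}
    - {"dp": [0, -0.22, 0.18], "yaw": 0}

```text
clock: 61.05
tcp_pos: [0.5215, 0.3941, 0.1444]
tool_rot: [-0.536, 0.461, -0.461, 0.536]
wrist_force: [0.1, 0.5, 0.2]
width: 0.0004
```

```bash
python3 -c "
from h import *
import pickle
s=snap('wrist','w27.png');pickle.dump(s,open('w27.pkl','wb'))
t=snap('scene','s27.png');zoom(t['frame'],400,280,560,440,'s27z.png')
goal(.5223,.3935,.084,98.5)
print(proj(s,np.array([.5223,.3935,.0915])))
"
```

```text
s27z.png scale 3.75
t 61.15 tcp [0.5216 0.3941 0.1445] yaw -81.4 F [-0.   0.6  0.5] w -0.0
dp [0.003 0.242 0.002] yaw turn (about tool y, sign -): 0.002 alt -3.998
 J6 0.77
(np.float64(322.35303077991756), np.float64(267.6435546082297))
```

View pics/w27.png

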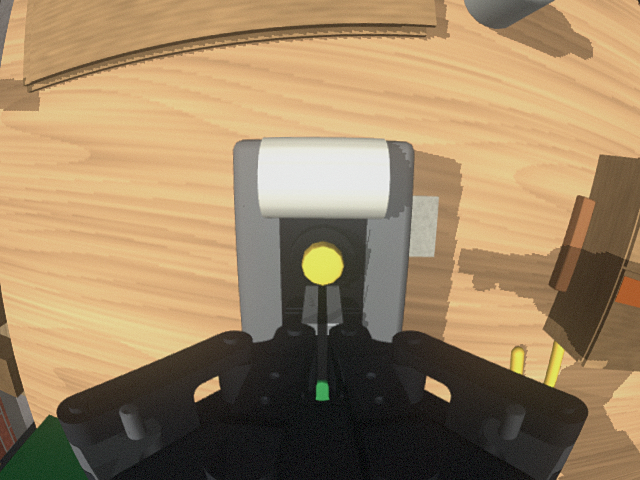

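View pics/s27z.png

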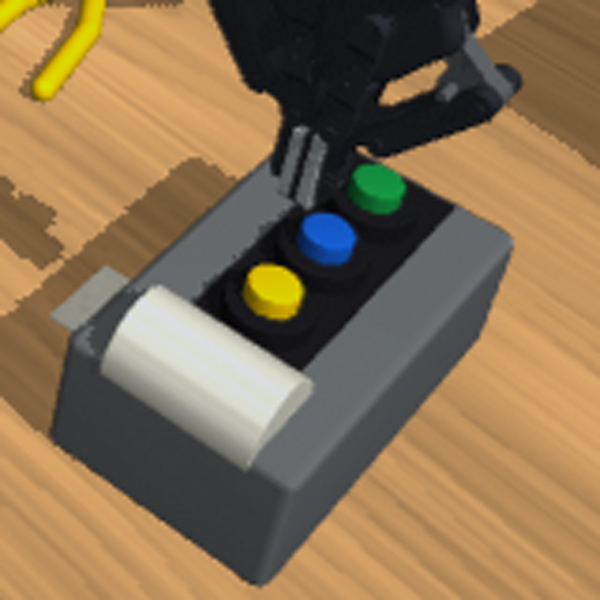

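Emit:
send_rows:
  targets:
    - {"dp": [0.003, 0.06, 0.004], "yaw": 0}
    - {"dp": [0.003, 0.12, 0.004], "yaw": 0}
    - {"dp": [0.003, 0.17, 0.004], "yaw": 0}
    - {"dp": [0.003, 0.2, 0.004], "yaw": 0}
    - {"dp": [0.003, 0.22, 0.004], "yaw": 0}
    - {"dp": [0.003, 0.235, 0.004], "yaw": 0}
    - {"dp": [0.003, 0.244, 0.004], "yaw": 0}
    - {"dp": [0.003, 0.244, 0.004], "yaw": 0}
    - {"dp": [0.003, 0.244, 0.004], "yaw": 0}
    - {"dp": [0.003, 0.244, 0.004], "yaw": 0}

```text
clock: 62.4
tcp_pos: [0.5234, 0.3934, 0.0861]
tool_rot: [-0.535, 0.461, -0.462, 0.537]
wrist_force: [-4.9, -4.4, 9.1]
width: 0.0004
```

```bash
python3 -c "
from h import *
t=snap('scene','s28.png');zoom(t['frame'],400,280,560,440,'s28z.png')
goal(.4336,.3814,.1445,98.5)
"
```

```text
s28z.png scale 3.75
t 62.45 tcp [0.5234 0.3935 0.0861] yaw -81.4 F [-4.4 -3.9  9.7] w -0.0002
dp [-0.006 -0.234 -0.362] yaw turn (about tool y, sign -): 0.002 alt -3.998
 J6 0.77
```

View pics/s28z.png

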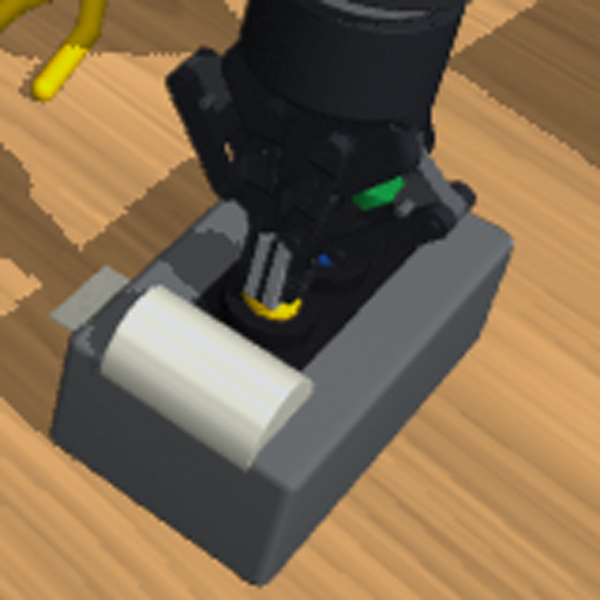

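Emit:
send_rows:
  targets:
    - {"dp": [0, -0.03, 0], "yaw": 0}
    - {"dp": [0, -0.1, 0], "yaw": 0}
    - {"dp": [0, -0.2, 0], "yaw": 0}
    - {"dp": [0, -0.24, 0], "yaw": 0}
    - {"dp": [-0.006, -0.24, -0.1], "yaw": 0}
    - {"dp": [-0.006, -0.24, -0.2], "yaw": 0}
    - {"dp": [-0.006, -0.24, -0.3], "yaw": 0}
    - {"dp": [-0.006, -0.24, -0.363], "yaw": 0}
    - {"dp": [-0.006, -0.24, -0.363], "yaw": 0}
    - {"dp": [-0.006, -0.24, -0.363], "yaw": 0}

```text
clock: 63.7
tcp_pos: [0.4334, 0.3815, 0.1433]
tool_rot: [-0.536, 0.461, -0.461, 0.536]
wrist_force: [0.8, 0.3, -0.3]
width: 0.0004
```

```bash
python3 -c "
from h import *
s=snap('wrist','w29.png')
goal(.4336,.3814,.0835,98.5)
print(proj(s,np.array([.4336,.3814,.0915])))
"
```

```text
t 63.75 tcp [0.4335 0.3814 0.1431] yaw -81.5 F [ 0.6  0.1 -0.4] w 0.0001
dp [0.    0.238 0.   ] yaw turn (about tool y, sign -): 0.001 alt -3.999
 J6 0.65
(np.float64(321.38887812597824), np.float64(269.27009852666527))
```

View pics/w29.png

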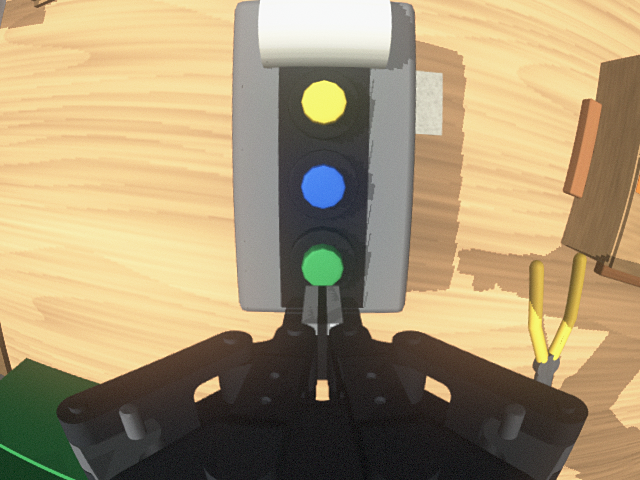

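Green centred at (322,268), as predicted; all three keys up. Press green.

Emit:
send_rows:
  targets:
    - {"dp": [0, 0.06, 0.002], "yaw": 0}
    - {"dp": [0, 0.12, 0.002], "yaw": 0}
    - {"dp": [0, 0.16, 0.002], "yaw": 0}
    - {"dp": [0, 0.19, 0.002], "yaw": 0}
    - {"dp": [0, 0.21, 0.002], "yaw": 0}
    - {"dp": [0, 0.228, 0.002], "yaw": 0}
    - {"dp": [0, 0.238, 0.002], "yaw": 0}
    - {"dp": [0, 0.238, 0.002], "yaw": 0}
    - {"dp": [0, 0.238, 0.002], "yaw": 0}
    - {"dp": [0, 0.238, 0.002], "yaw": 0}

```text
clock: 65.0
tcp_pos: [0.4339, 0.3816, 0.0861]
tool_rot: [-0.535, 0.461, -0.461, 0.537]
wrist_force: [-4.6, -3.1, 9.8]
width: -0.0001
```

```bash
python3 -c "
from h import *
t=snap('scene','s30.png');zoom(t['frame'],400,280,560,440,'s30z.png')
goal(.4336,.3814,.1445,98.5)
"
```

```text
s30z.png scale 3.75
t 65.05 tcp [0.4339 0.3815 0.086 ] yaw -81.4 F [-5.4 -2.9  9.1] w -0.0002
dp [ 0.    -0.234 -0.001] yaw turn (about tool y, sign -): 0.002 alt -3.998
 J6 0.65
```

Emit:
send_rows:
  targets:
    - {"dp": [0, -0.03, 0], "yaw": 0}
    - {"dp": [0, -0.1, 0], "yaw": 0}
    - {"dp": [0, -0.2, 0], "yaw": 0}
    - {"dp": [0, -0.3, 0], "yaw": 0}
    - {"dp": [0, -0.4, 0], "yaw": 0}
    - {"dp": [0, -0.5, 0], "yaw": 0}
    - {"dp": [0, -0.55, 0], "yaw": 0}
    - {"dp": [0, -0.55, 0], "yaw": 0}
    - {"dp": [0, -0.55, 0], "yaw": 0}
    - {"dp": [0, -0.55, 0], "yaw": 0}

```text
clock: 66.3
tcp_pos: [0.4333, 0.3812, 0.2201]
tool_rot: [0.537, -0.461, 0.461, -0.535]
wrist_force: [-0.0, 0.2, 0.1]
width: -0.0003
```

```bash
python3 -c "
from h import *
snap('wrist','w31.png');t=snap('scene','s31.png')
goal(.4336,.3814,.1445,98.5)
"
```

```text
t 66.4 tcp [0.4334 0.3813 0.2205] yaw -81.4 F [-0.6  0.6  0.1] w 0.0
dp [-0.001  0.304  0.001] yaw turn (about tool y, sign -): 0.001 alt -3.999
 J6 0.65
```

View pics/s31.png

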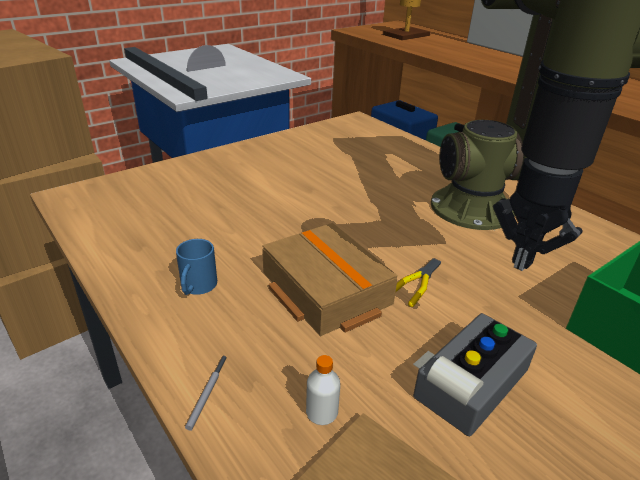

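View pics/s30z.png

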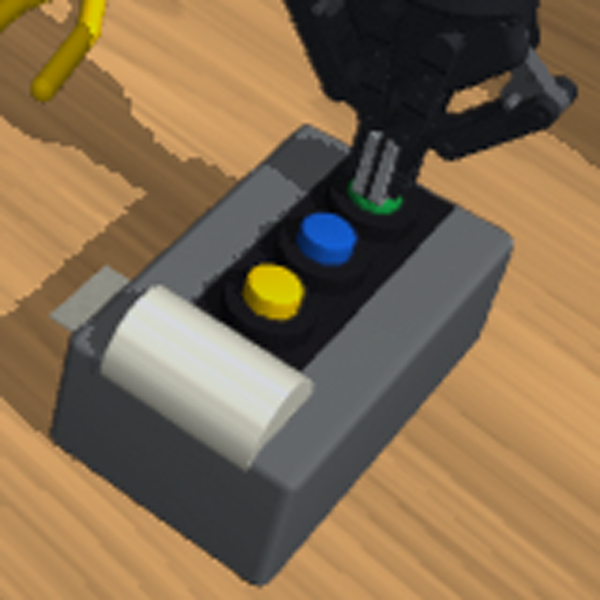

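```bash
python3 -c "
from rig import manip
print(manip.close_job())"
```

```text
the job is handed in; nothing more can be done
None
```

I packed the three items present (red case, blue case and sharpening stone) into the carton. I then folded both end flaps, the plain long flap and the striped flap, pressed blue, yellow and green one at a time, and handed the job in at about 66 s. The hand-in reports no verdict.

**Final state:** the last scene picture shows the carton shut with its flaps looking flat, all three keys up, and the gripper clear of everything with wrist force near 0. The mug, glue bottle and pliers look where they were at the start.

**Keys:** each key stopped at tool height 0.086 m, with 9 N upward force for yellow and green.

**What disagreed:**
- My picture-based key height (0.085 m) was several mm too low; the keys' rest height works out at about 0.092 m. Because of this the blue key was first pushed onto its stop with about 30 N upward; I backed off and set the other two presses from the corrected height.
- The item heights I triangulated came out at 17–25 mm, against 26–28 mm in the text.

No item was knocked and the grip did not slip, as far as I saw.

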